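# Fit the nylon slide blocks into the carriage and slide it to the stop

## Robot

A 6-joint arm with a two-finger parallel gripper is mounted at the origin on a cart in front of the work surface, level with it; the furniture and walls round the work are solid. World frame = base frame: x ahead of the robot, y to its left, z up, the work surface at z = 0. Lengths are in m, angles in rad, forces in N, time in s.
With the tool pointing down it reaches from about 0.375 to 0.925 m from the base axis. Payload 5.7 kg.
Tool frame: the origin (TCP) lies midway between the tips of the shut fingers; the grasp point (between the pads) lies 19 mm behind it (robot.tcp_to_grasp is the distance from the TCP to the grasp point, in m); z points along the fingers, y is the direction in which the jaws open and shut (so a half turn about z gives the same grasp; the last joint's range is limited). The gripper opens to 88 mm and grips with 3 to 60 N. Pads are 20 mm wide; open, the fingers measure 115 mm over their backs; the gripper's body (75 mm by 178 mm) begins 61 mm behind the grasp point.
Start: joints at [-0.115, 0.359, 1.51, -0, 1.272, -0.115], TCP at [0.6, -0, 0.223] pointing down, gripper open.
Joint ranges: [-2.97, 2.97], [-1.01, 2.36], [0.21, 2.38], [-0.96, 4.11], [0.2, 2.71], [-2.98, 2.98]. Speed limits (rad/s): [2.39, 2.39, 3.14, 3.14, 3.14, 3.14].

## Interface

Orientations are given as a rotation vector (axis times angle).
In Python, from cell import robot gives the robot as it stands.
- The arm moves only by the tool send_rows, never from a script. Its argument "deltas" is a list of rows, each an object of numbers: "tx", "ty", "tz": the shift along the tool's x, y, z in cm; "yaw": the turn about the tool's z in degrees; "fingers": the finger opening in cm, from 0 to 8.78. In form: [{"tx": .., "ty": .., "tz": .., "yaw": .., "fingers": ..}, ...]. A call has 1 to 20 rows; each row is the pose to reach, as a shift and turn from the pose commanded when the call began, along the tool's axes at that moment; what a row does not reach only later rows make up. A row lasts 1/8 s, in which the tool goes at most 62.5 mm and 10.7 degrees, less where a joint would pass 70% of its speed; a pose out of reach is approached as far as the arm can. A call with a gripper value outside its range is refused whole. The fingers move at their own pace and stop on an object; "squeeze" is the grip in N (left out, the last holds). Time passes only in rows, so rows that repeat a pose let the fingers close. It gives the time, the measured TCP pose, the force and the opening at its end, in the units of the state.
- robot.state(): the state, without advancing time (a new reading comes with each control period).
- robot.snapshot(name): name is "scene" or "side" or "wrist"; returns the picture (420x560x3 uint8, red, green, blue); there is no depth.
- robot.calibration(name): a dict with "fovy" (degrees; the focal length in pixels is half the picture's height over the tangent of half this angle, whatever the lens; pixels are square), "cx", "cy" (the principal point, pixels), "k1" (the pictures are not rectified: a ray, as slopes to the right and down, at radius r is drawn at 1 + k1 r^2 times it, then the intrinsics apply), "T" (4x4, takes a point from camera to world coordinates). Camera axes: x right, y down, z forward; pixel columns grow to the right and rows downward; lengths in m; the calibration is good to about 2 mm. A picture is of the moment at which its call begins: read the wrist's pose just before it. calibration takes no time and is no camera call; for the wrist camera it gives the pose at the moment of the call.
- robot.hand_in(): hands the job in, once; it reports no verdict.
The state is a dict: "time_s": time; "joint_positions": joint angles; "dq": joint speeds; "joint_efforts": joint torques, N m; "eef_pos": TCP position; "eef_rot": TCP orientation; "force": force on the tool from outside, world axes, zero at the start; "torque": the same for the moment, N m; "opening": finger opening in m.
Only numpy, scipy, OpenCV 4.12 (cv2) and the standard library are available. Lean on these libraries where they do the work, as an engineer would, in place of code of your own. Each camera call takes 0.05 s, during which the arm holds its last target.

## Task

Put every white nylon block that lies on the trolley into a pocket of its own in the aluminium carriage plate, raised-ring side up, and press each one down until it is flush with the plate. Then, once they are all home, slide the loaded carriage across the trolley, without lifting it, until its side lies flat against the steel stop fence with its ends level with the fence's ends. Leave the yellow wheel and the bolt where they are.

Things in the scene. Friction and masses are not known exactly. Their poses are not given: they have to be found in the camera images.
- carriage: loose aluminium plate, 150 (x) x 124 (y) x 28 mm high, about 0.75 kg, dark screw heads along its two long edges. Origin: centre of its underside; x along its long side, z up. Four pockets, 55 mm along x and 29 mm along y, open at the top, at x +-36, y +-29 mm. Slides when its sides are pushed with about 4 to 8 N; must not be lifted
- pocket0 (a point): centre of the mouth of pocket 0 of the carriage, level with the plate's top (28 mm above the trolley), at x -36, y 29 mm in the carriage's frame. In each pocket lies a black seat, which at first stands 12 mm below the plate's top; it sinks 8 mm when about 6 to 8 N are pressed on it and stays down (20 mm below the top)
- pocket1 (a point): centre of the mouth of pocket 1 of the carriage, level with the plate's top (28 mm above the trolley), at x 36, y 29 mm in the carriage's frame. In each pocket lies a black seat, which at first stands 12 mm below the plate's top; it sinks 8 mm when about 6 to 8 N are pressed on it and stays down (20 mm below the top)
- pocket2 (a point): centre of the mouth of pocket 2 of the carriage, level with the plate's top (28 mm above the trolley), at x -36, y -29 mm in the carriage's frame. In each pocket lies a black seat, which at first stands 12 mm below the plate's top; it sinks 8 mm when about 6 to 8 N are pressed on it and stays down (20 mm below the top)
- pocket3 (a point): centre of the mouth of pocket 3 of the carriage, level with the plate's top (28 mm above the trolley), at x 36, y -29 mm in the carriage's frame. In each pocket lies a black seat, which at first stands 12 mm below the plate's top; it sinks 8 mm when about 6 to 8 N are pressed on it and stays down (20 mm below the top)
- block0: white nylon slide block, 24 (x) x 50 (y) x 20 mm high, about 40 g; on top a hole and a soft raised ring (10 mm wide, 4 mm high). Origin: centre of its underside; z up, ring up. Goes into a pocket with its y along the carriage's x, either way round, 2.5 mm play each side; stands 8 mm above the plate until pressed. Carry it by its upper 8 mm. 3 or 4 blocks are present; an absent one has no pose
- block1: white nylon slide block, 24 (x) x 50 (y) x 20 mm high, about 40 g; on top a hole and a soft raised ring (10 mm wide, 4 mm high). Origin: centre of its underside; z up, ring up. Goes into a pocket with its y along the carriage's x, either way round, 2.5 mm play each side; stands 8 mm above the plate until pressed. Carry it by its upper 8 mm. 3 or 4 blocks are present; an absent one has no pose
- block2: white nylon slide block, 24 (x) x 50 (y) x 20 mm high, about 40 g; on top a hole and a soft raised ring (10 mm wide, 4 mm high). Origin: centre of its underside; z up, ring up. Goes into a pocket with its y along the carriage's x, either way round, 2.5 mm play each side; stands 8 mm above the plate until pressed. Carry it by its upper 8 mm. 3 or 4 blocks are present; an absent one has no pose
- block3: white nylon slide block, 24 (x) x 50 (y) x 20 mm high, about 40 g; on top a hole and a soft raised ring (10 mm wide, 4 mm high). Origin: centre of its underside; z up, ring up. Goes into a pocket with its y along the carriage's x, either way round, 2.5 mm play each side; stands 8 mm above the plate until pressed. Carry it by its upper 8 mm. 3 or 4 blocks are present; an absent one has no pose
- fence: steel angle fixed to the trolley, 150 mm long (x), upright face 26 mm high. Origin: middle of its length at the foot of the face; the face looks along its own -y, z up; a 32 mm wide foot with two bolts reaches to +y. When the carriage (62 mm from its middle to its long side) lies home, the carriage's middle is at x 0, y -62 mm in this frame, and their x axes are parallel
- wheel: loose yellow wheel lying flat, 56 mm across, 22 mm high; a bystander. Origin: centre of its underside
- bolt: loose steel hexagon bolt, 78 mm long, 22 mm wide head, lying down; a bystander. Origin: centre of its underside. Between the blocks and the carriage (about y -0.15 to 0.05) a fixed heap of parts up to 100 mm high lies beyond x = 0.46; carry round its front or above it

How it is judged:
On the way, in this order (a step that is already met when the one before it is completed fails the run):
1. every nylon block present is pressed flush in a pocket of its own (((horizontal distance between block0 and pocket0 below 0.006 m and z of block0 in the frame of pocket0 below -0.018 m and angle between block0's own z axis and vertical below 0.08 rad) or (horizontal distance between block0 and pocket1 below 0.006 m and z of block0 in the frame of pocket1 below -0.018 m and angle between block0's own z axis and vertical below 0.08 rad) or (horizontal distance between block0 and pocket2 below 0.006 m and z of block0 in the frame of pocket2 below -0.018 m and angle between block0's own z axis and vertical below 0.08 rad) or (horizontal distance between block0 and pocket3 below 0.006 m and z of block0 in the frame of pocket3 below -0.018 m and angle between block0's own z axis and vertical below 0.08 rad)) and ((horizontal distance between block1 and pocket0 below 0.006 m and z of block1 in the frame of pocket0 below -0.018 m and angle between block1's own z axis and vertical below 0.08 rad) or (horizontal distance between block1 and pocket1 below 0.006 m and z of block1 in the frame of pocket1 below -0.018 m and angle between block1's own z axis and vertical below 0.08 rad) or (horizontal distance between block1 and pocket2 below 0.006 m and z of block1 in the frame of pocket2 below -0.018 m and angle between block1's own z axis and vertical below 0.08 rad) or (horizontal distance between block1 and pocket3 below 0.006 m and z of block1 in the frame of pocket3 below -0.018 m and angle between block1's own z axis and vertical below 0.08 rad)) and ((horizontal distance between block2 and pocket0 below 0.006 m and z of block2 in the frame of pocket0 below -0.018 m and angle between block2's own z axis and vertical below 0.08 rad) or (horizontal distance between block2 and pocket1 below 0.006 m and z of block2 in the frame of pocket1 below -0.018 m and angle between block2's own z axis and vertical below 0.08 rad) or (horizontal distance between block2 and pocket2 below 0.006 m and z of block2 in the frame of pocket2 below -0.018 m and angle between block2's own z axis and vertical below 0.08 rad) or (horizontal distance between block2 and pocket3 below 0.006 m and z of block2 in the frame of pocket3 below -0.018 m and angle between block2's own z axis and vertical below 0.08 rad)) and ((horizontal distance between block3 and pocket0 below 0.006 m and z of block3 in the frame of pocket0 below -0.018 m and angle between block3's own z axis and vertical below 0.08 rad) or (horizontal distance between block3 and pocket1 below 0.006 m and z of block3 in the frame of pocket1 below -0.018 m and angle between block3's own z axis and vertical below 0.08 rad) or (horizontal distance between block3 and pocket2 below 0.006 m and z of block3 in the frame of pocket2 below -0.018 m and angle between block3's own z axis and vertical below 0.08 rad) or (horizontal distance between block3 and pocket3 below 0.006 m and z of block3 in the frame of pocket3 below -0.018 m and angle between block3's own z axis and vertical below 0.08 rad)) and not (y of carriage in the frame of fence between -0.068 and -0.055 m and x of carriage in the frame of fence between -0.015 and 0.015 m and angle between the x axis of carriage and the x axis of fence, either way round below 0.06 rad)), for 0.2 s.
2. then the carriage lies against the stop fence, with the blocks still flush (((horizontal distance between block0 and pocket0 below 0.006 m and z of block0 in the frame of pocket0 below -0.018 m and angle between block0's own z axis and vertical below 0.08 rad) or (horizontal distance between block0 and pocket1 below 0.006 m and z of block0 in the frame of pocket1 below -0.018 m and angle between block0's own z axis and vertical below 0.08 rad) or (horizontal distance between block0 and pocket2 below 0.006 m and z of block0 in the frame of pocket2 below -0.018 m and angle between block0's own z axis and vertical below 0.08 rad) or (horizontal distance between block0 and pocket3 below 0.006 m and z of block0 in the frame of pocket3 below -0.018 m and angle between block0's own z axis and vertical below 0.08 rad)) and ((horizontal distance between block1 and pocket0 below 0.006 m and z of block1 in the frame of pocket0 below -0.018 m and angle between block1's own z axis and vertical below 0.08 rad) or (horizontal distance between block1 and pocket1 below 0.006 m and z of block1 in the frame of pocket1 below -0.018 m and angle between block1's own z axis and vertical below 0.08 rad) or (horizontal distance between block1 and pocket2 below 0.006 m and z of block1 in the frame of pocket2 below -0.018 m and angle between block1's own z axis and vertical below 0.08 rad) or (horizontal distance between block1 and pocket3 below 0.006 m and z of block1 in the frame of pocket3 below -0.018 m and angle between block1's own z axis and vertical below 0.08 rad)) and ((horizontal distance between block2 and pocket0 below 0.006 m and z of block2 in the frame of pocket0 below -0.018 m and angle between block2's own z axis and vertical below 0.08 rad) or (horizontal distance between block2 and pocket1 below 0.006 m and z of block2 in the frame of pocket1 below -0.018 m and angle between block2's own z axis and vertical below 0.08 rad) or (horizontal distance between block2 and pocket2 below 0.006 m and z of block2 in the frame of pocket2 below -0.018 m and angle between block2's own z axis and vertical below 0.08 rad) or (horizontal distance between block2 and pocket3 below 0.006 m and z of block2 in the frame of pocket3 below -0.018 m and angle between block2's own z axis and vertical below 0.08 rad)) and ((horizontal distance between block3 and pocket0 below 0.006 m and z of block3 in the frame of pocket0 below -0.018 m and angle between block3's own z axis and vertical below 0.08 rad) or (horizontal distance between block3 and pocket1 below 0.006 m and z of block3 in the frame of pocket1 below -0.018 m and angle between block3's own z axis and vertical below 0.08 rad) or (horizontal distance between block3 and pocket2 below 0.006 m and z of block3 in the frame of pocket2 below -0.018 m and angle between block3's own z axis and vertical below 0.08 rad) or (horizontal distance between block3 and pocket3 below 0.006 m and z of block3 in the frame of pocket3 below -0.018 m and angle between block3's own z axis and vertical below 0.08 rad)) and y of carriage in the frame of fence between -0.068 and -0.055 m and x of carriage in the frame of fence between -0.015 and 0.015 m and angle between the x axis of carriage and the x axis of fence, either way round below 0.06 rad), for 0.2 s.
At the end, for the whole second after the job is handed in: every block present sits in a pocket (within 6 mm of its centre sideways), level and no more than 2 mm proud of the plate; the carriage is at rest with its long side against the fence (gap under 6 mm), parallel within 0.06 rad, its ends level with the fence's ends within 15 mm (all of step 2 and linear speed of carriage below 0.01 m/s); the robot touches nothing.
It fails at once if the carriage is lifted more than 20 mm or tipped (height (world z) of carriage above 0.02 m or angle between carriage's own z axis and vertical above 0.25 rad).
It fails at once if the yellow wheel or the bolt is moved more than 30 mm (distance of any of wheel, bolt from where it was at the start of the episode above 0.03 m).
Of block0, block1, block2, block3 only 3 to 4 are there at a start; the rules pass over those that are not, and their reading is None.
At some moment in a run one of block0, block1, block2, block3 may be knocked a few centimetres aside while the robot is not near it.
Once in a run the grip may slacken for a moment while it holds something.
It also fails if it takes over 210 s, if anything falls off the work surface, if the arm or the gripper's body presses on something with over 40 N, if the wrist force passes 120 N, or if a joint passes its speed limit or range.

## Working session

There is one attempt and no reset: what is moved stays moved. The work goes in short steps, Python scripts to look and compute and a tool call to move; the robot and the scene stay as the last step left them, time stands still between calls to the robot, and variables do not carry over. Pictures are saved under pics/ and viewed, and the job is handed in when it is done.

Besides the shell and the picture viewer there is one more tool, called after "Call:" as name(argument=value, ...) on one line, values as JSON. send_rows: Moves the arm, as the interface text tells. Its arguments: {"type":"object","properties":{"deltas":{"type":"array","items":{"type":"object","properties":{"tx":{"type":"number"},"ty":{"type":"number"},"tz":{"type":"number"},"yaw":{"type":"number"},"fingers":{"type":"number"}}}},"squeeze":{"type":"number"}},"required":["deltas"]}

```bash
mkdir -p pics; ls
cat > h.py <<'E'
import numpy as np, cv2
from cell import robot
from scipy.spatial.transform import Rotation as R
def snap(n,f):
    im=robot.snapshot(n); cv2.imwrite('pics/'+f,im[:,:,::-1]); return im
def pix2ray(cal,p,H=420):
    f=H/2/np.tan(np.radians(cal['fovy'])/2)
    x=np.array([(p[0]-cal['cx'])/f,(p[1]-cal['cy'])/f]); rd=np.hypot(*x); r=rd
    for _ in range(30): r=rd/(1+cal['k1']*r*r)
    x=x*(r/rd if rd>0 else 1)
    T=np.array(cal['T']); return T[:3,3],T[:3,:3]@np.array([x[0],x[1],1])
def onplane(cal,p,z):
    o,d=pix2ray(cal,p); return (o+d*(z-o[2])/d[2])[:2]
def proj(cal,P,H=420):
    T=np.array(cal['T']); f=H/2/np.tan(np.radians(cal['fovy'])/2)
    c=T[:3,:3].T@(np.array(P)-T[:3,3]); x=c[:2]/c[2]; x=x*(1+cal['k1']*(x@x))
    return x*f+[cal['cx'],cal['cy']]
E
python3 - <<'E'
from h import *
for n in ['scene','side','wrist']:
    c=robot.calibration(n); print(n,c['fovy'],c['cx'],c['cy'],c['k1']);print(np.round(c['T'],3)); snap(n,n+'0.png')
print(robot.state());
E
```

```text
pics
scene 46.86975409340344 279.0718307530985 209.09366530355643 -0.16400264478333904
[[-0.85  -0.223  0.477 -0.288]
 [-0.527  0.37  -0.765  1.138]
 [-0.006 -0.902 -0.432  0.712]
 [ 0.     0.     0.     1.   ]]
side 42.35579384442246 280.169773307032 211.28184271900787 -0.07185350817913712
[[ 0.998 -0.043  0.043  0.405]
 [-0.06  -0.641  0.765 -1.186]
 [-0.006 -0.766 -0.643  1.01 ]
 [ 0.     0.     0.     1.   ]]
wrist 60.13441687199677 285.26047538293057 203.8585580971725 0.016830552739469304
[[ 1.    -0.001 -0.002  0.6  ]
 [-0.001 -0.963 -0.268  0.073]
 [-0.002  0.268 -0.963  0.386]
 [ 0.     0.     0.     1.   ]]
{'time_s': 0.15, 'joint_positions': array([-1.15122720e-01,  3.59340783e-01,  1.51115314e+00,  1.29033863e-05,
        1.27251076e+00, -1.15141446e-01]), 'dq': array([ 0.00030459, -0.00254844, -0.00181106, -0.00090944, -0.00039023,
        0.00132509]), 'joint_efforts': array([ 6.01716038e-04, -5.15759647e+01, -2.71007627e+01,  6.74942834e-02,
        3.05557286e-02, -7.96465724e-05]), 'eef_pos': array([5.99480068e-01, 4.35573848e-05, 2.22013650e-01]), 'eef_rot': array([-2.22063683e+00, -2.22066997e+00,  1.36215511e-03]), 'force': array([-0.44917896,  0.27394094,  0.6200265 ]), 'torque': array([-0.01211659, -0.02109605,  0.01760706]), 'opening': 0.08789015120861614}
```

View pics/scene0.png

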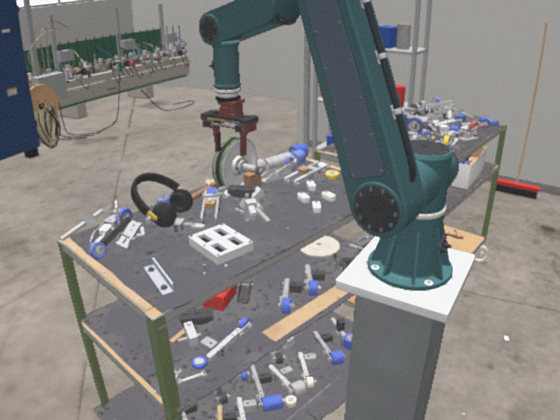

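View pics/side0.png

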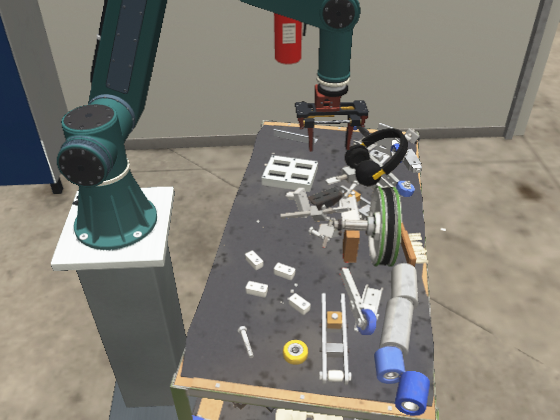

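View pics/wrist0.png

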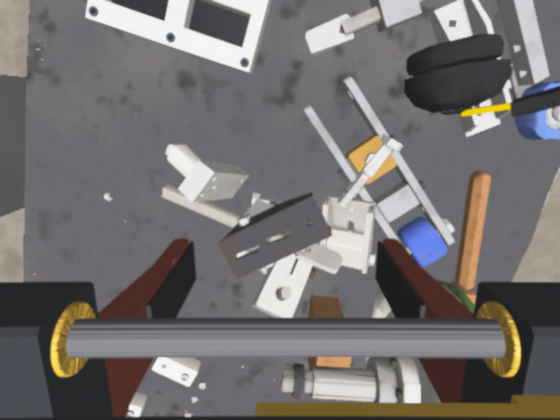

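Run:
```python
from h import *
c=robot.calibration('side')
for p in [(255,259),(284,271),(257,289),(299,303)]: print(p,onplane(c,p,.02))
for n,p in dict(carr=(291,172),bolthead=(242,331),boltend=(251,355),wheel=(296,350)).items(): print(n,onplane(c,p,.02))
c=robot.calibration('scene')
for n,p in dict(carr=(221,240),fA=(148,265),fB=(170,290)).items(): print(n,onplane(c,p,.015))
for n in ['scene','side']:
    im=cv2.imread(f'pics/{n}0.png')
    cr=im[200:320,110:270] if n=='scene' else im[230:370,200:340]
    cv2.imwrite(f'pics/{n}0c.png',cv2.resize(cr,None,fx=5,fy=4 if 0 else 4))
```

```text
(255, 259) [ 0.39463147 -0.19342458]
(284, 271) [ 0.46636909 -0.24076758]
(257, 289) [ 0.39688808 -0.29668933]
(299, 303) [ 0.49498063 -0.34739661]
carr [0.51594568 0.18082043]
bolthead [ 0.35946946 -0.42107308]
boltend [ 0.37844857 -0.48697932]
wheel [ 0.47693342 -0.48018713]
carr [0.51690384 0.17162269]
fA [0.60154193 0.38742943]
fB [0.46837693 0.44214588]
```

View pics/scene0c.png

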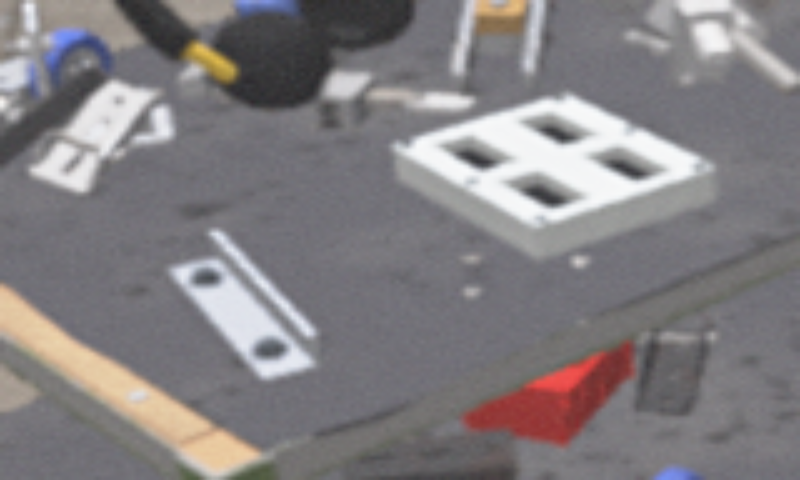

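View pics/side0c.png

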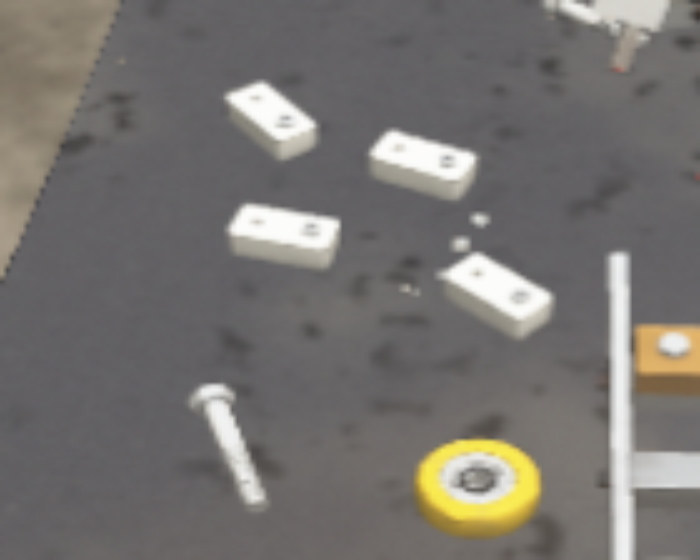

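Call:
send_rows(deltas=[{"tx":-5,"ty":-2,"tz":-2},{"tx":-10,"ty":-5,"tz":-4},{"tx":-15,"ty":-7,"tz":-6},{"tx":-20,"ty":-10,"tz":-6},{"tx":-25,"ty":-12,"tz":-6},{"tx":-30,"ty":-14,"tz":-6},{"tx":-34,"ty":-16,"tz":-6},{"tx":-36,"ty":-16,"tz":-6},{"tx":-36,"ty":-16,"tz":-6},{"tx":-36,"ty":-16,"tz":-6}])

```text
invalid input at $.deltas[0]: expected keys tx, ty, tz, yaw, fingers
```

Run:
```python
from h import *
c=robot.calibration('wrist'); snap('wrist','w1.png'); s=robot.state(); print(s['time_s'],s['eef_pos'],s['eef_rot'],s['dq'].round(3)); print(np.round(c['T'],3))
```

```text
0.2 [5.99573689e-01 2.93641330e-05 2.22098080e-01] [-2.22080318e+00 -2.22077032e+00  1.18258460e-03] [-0.001 -0.002 -0.004 -0.     0.     0.001]
[[ 1.    -0.001 -0.002  0.6  ]
 [-0.001 -0.963 -0.268  0.073]
 [-0.002  0.268 -0.963  0.386]
 [ 0.     0.     0.     1.   ]]
```

View pics/w1.png

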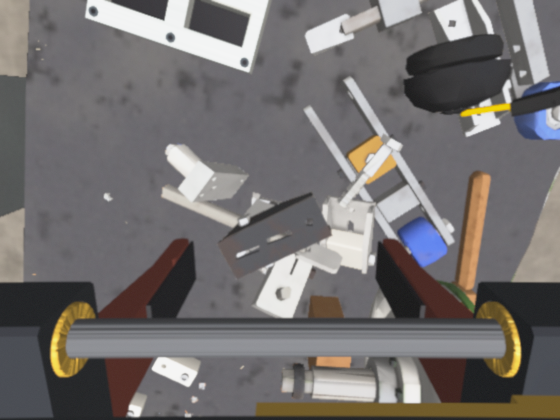

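Call:
send_rows(deltas=[{"tx":-6,"ty":-2,"tz":-3,"yaw":0,"fingers":8.7},{"tx":-12,"ty":-6,"tz":-6,"yaw":0,"fingers":8.7},{"tx":-18,"ty":-8,"tz":-6,"yaw":0,"fingers":8.7},{"tx":-23,"ty":-11,"tz":-6,"yaw":0,"fingers":8.7},{"tx":-28,"ty":-13,"tz":-6,"yaw":0,"fingers":8.7},{"tx":-33,"ty":-15,"tz":-6,"yaw":0,"fingers":8.7},{"tx":-36,"ty":-16,"tz":-6,"yaw":0,"fingers":8.7},{"tx":-36,"ty":-16,"tz":-6,"yaw":0,"fingers":8.7},{"tx":-36,"ty":-16,"tz":-6,"yaw":0,"fingers":8.7},{"tx":-36,"ty":-16,"tz":-6,"yaw":0,"fingers":8.7}])

```text
time_s: 1.45
eef_pos: [0.4404, -0.3586, 0.2826]
eef_rot: [-2.219, -2.223, -0.0]
force: [0.2, 0.1, -0.6]
opening: 0.0868
```

Run:
```python
from h import *
c=robot.calibration('wrist'); snap('wrist','w2.png'); s=robot.state(); print(s['time_s'],s['eef_pos'],s['eef_rot'],s['dq'].round(3)); print(np.round(c['T'],3))
import pickle; pickle.dump(c,open('c2.pkl','wb'))
```

```text
1.5 [ 0.44046461 -0.35866233  0.28264977] [-2.21924616e+00 -2.22311137e+00 -3.05413625e-04] [-0.001  0.    -0.004 -0.002 -0.001 -0.002]
[[ 1.     0.    -0.     0.441]
 [ 0.    -0.964 -0.267 -0.286]
 [-0.     0.267 -0.964  0.447]
 [ 0.     0.     0.     1.   ]]
```

View pics/w2.png

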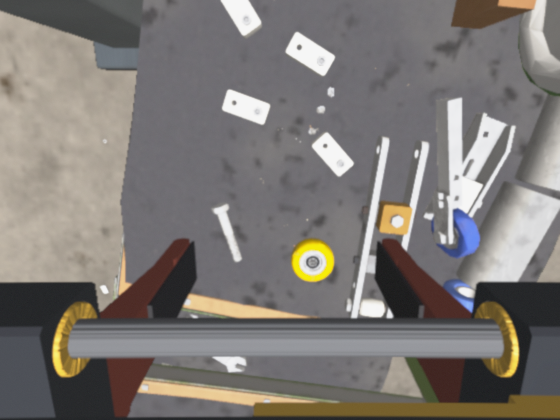

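```bash
cat >> h.py <<'E'
def blocks(im,c,show=None,z=.02,roi=None,thr=200):
    hsv=cv2.cvtColor(im,cv2.COLOR_RGB2HSV)
    m=((hsv[...,2]>thr)&(hsv[...,1]<40)).astype(np.uint8)*255
    m=cv2.morphologyEx(m,cv2.MORPH_CLOSE,np.ones((3,3)))
    out=[]
    for k in cv2.findContours(m,cv2.RETR_EXTERNAL,cv2.CHAIN_APPROX_NONE)[0]:
        if cv2.contourArea(k)<60: continue
        P=np.array([onplane(c,p[0],z) for p in k],np.float32)*1000
        (x,y),(w,h),a=cv2.minAreaRect(P)
        if w<h: w,h,a=h,w,a+90
        a=(a+90)%180-90
        if 40<w<62 and 18<h<34: out.append((x/1000,y/1000,a,w,h,k[:,0].mean(0)))
    return out
E
python3 - <<'E'
from h import *
import pickle; c=pickle.load(open('c2.pkl','rb')); im=cv2.imread('pics/w2.png')[:,:,::-1]
for t in (180,205,225):
  for b in blocks(im,c,thr=t): print(t,np.round(b[:5],3),b[5].round())
for n,p in dict(wheel=(313,262),bh=(221,210),be=(236,258)).items(): print(n,onplane(c,p,.015))
print(im[54,300:320].tolist()[:4], im[62,325],im[107,246])
E
```

```text
180 [ 0.363 -0.634 -0.112 43.916 24.393] [231. 363.]
180 [  0.496  -0.344 -47.712  51.243  24.992] [332. 154.]
180 [  0.396  -0.29  -19.621  50.975  24.941] [245. 106.]
180 [  0.168  -0.25  -29.841  44.133  30.919] [34. 69.]
180 [  0.467  -0.234 -30.071  50.758  24.692] [310.  54.]
180 [  0.394  -0.193 -57.171  41.758  24.899] [241.  14.]
205 [ 0.364 -0.635 -0.127 42.459 22.788] [231. 362.]
205 [  0.496  -0.344 -47.914  50.586  24.19 ] [333. 154.]
205 [  0.396  -0.29  -19.615  50.305  24.344] [246. 107.]
205 [  0.467  -0.234 -30.251  50.167  24.117] [310.  53.]
205 [  0.394  -0.193 -57.083  41.203  24.395] [241.  14.]
225 [  0.496  -0.344 -47.564  49.837  23.53 ] [332. 154.]
225 [  0.396  -0.29  -19.447  49.529  23.638] [245. 106.]
225 [  0.467  -0.234 -30.053  49.513  23.359] [310.  54.]
225 [  0.394  -0.193 -57.419  40.65   23.937] [241.  13.]
wheel [ 0.47644925 -0.48380354]
bh [ 0.36089996 -0.41379273]
be [ 0.3771872  -0.47822822]
[[246, 246, 246], [246, 246, 246], [246, 246, 246], [246, 246, 246]] [242 242 242] [246 246 246]
```

Call:
send_rows(deltas=[{"tx":0.5,"ty":2,"tz":5,"yaw":-10,"fingers":5},{"tx":1,"ty":4,"tz":10,"yaw":-20,"fingers":5},{"tx":1.5,"ty":5.5,"tz":15,"yaw":-30,"fingers":5},{"tx":1.5,"ty":5.55,"tz":19,"yaw":-40,"fingers":5},{"tx":1.5,"ty":5.55,"tz":20,"yaw":-42.3,"fingers":5},{"tx":1.5,"ty":5.55,"tz":20,"yaw":-42.3,"fingers":5},{"tx":1.5,"ty":5.55,"tz":20,"yaw":-42.3,"fingers":5},{"tx":1.5,"ty":5.55,"tz":20,"yaw":-42.3,"fingers":5}])

```text
time_s: 2.5
eef_pos: [0.4962, -0.3454, 0.0838]
eef_rot: [1.27, 2.871, -0.001]
force: [-0.1, -0.2, 1.1]
opening: 0.0501
```

```bash
cat >> h.py <<'E'
def yawdeg():  # world angle of tool x
    M=R.from_rotvec(robot.state()['eef_rot']).as_matrix(); return np.degrees(np.arctan2(M[1,0],M[0,0])),M
def togo(x,y,z,ang=None):
    s=robot.state(); a,M=yawdeg(); d=M.T@(np.array([x,y,z])-s['eef_pos'])*100
    t=None
    if ang is not None: t=-((ang-a+90)%180-90)
    print('t',s['time_s'],'pos',s['eef_pos'].round(4),'ang',round(a,2),'F',s['force'].round(1),'op',round(s['opening'],4)); print('togo cm',d.round(2),'yaw',t)
E
python3 - <<'E'
from h import *
c=robot.calibration('wrist'); im=snap('wrist','w3.png')
for b in blocks(im,c,thr=205): print(np.round(b[:5],4),b[5].round()); togo(b[0],b[1],.014,b[2])
E
```

```text
[  0.5451  -0.4712 -80.0035  51.6636  18.6658] [220. 380.]
t 2.55 pos [ 0.496  -0.3454  0.0837] ang 132.29 F [-0.1 -0.2  0.6] op 0.0496
togo cm [-12.6   -4.83   6.99] yaw 32.29065456161544
[  0.4963  -0.3443 -47.7999  49.6253  23.7633] [287. 215.]
t 2.55 pos [ 0.496  -0.3454  0.0837] ang 132.29 F [-0.1 -0.2  0.6] op 0.0496
togo cm [0.08 0.1  6.97] yaw 0.0870355583195419
[  0.4674  -0.2341 -30.0573  50.2356  23.8215] [378.  48.]
t 2.55 pos [ 0.496  -0.3454  0.0837] ang 132.29 F [-0.1 -0.2  0.6] op 0.0496
togo cm [10.18  5.37  6.95] yaw -17.655529596709755
[  0.3953  -0.29   -19.6912  50.5019  24.0407] [220.  38.]
t 2.55 pos [ 0.496  -0.3454  0.0837] ang 132.29 F [-0.1 -0.2  0.6] op 0.0496
togo cm [10.89 -3.73  6.95] yaw -28.021664240264442
```

View pics/w3.png

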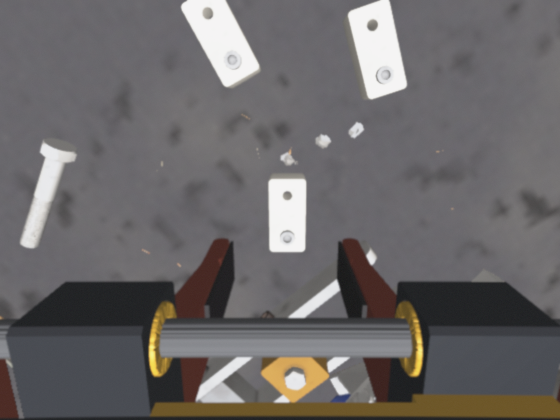

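Call:
send_rows(deltas=[{"tx":0.1,"ty":0.1,"tz":3,"yaw":0,"fingers":5},{"tx":0.1,"ty":0.1,"tz":5.5,"yaw":0,"fingers":5},{"tx":0.1,"ty":0.1,"tz":6.9,"yaw":0,"fingers":5},{"tx":0.1,"ty":0.1,"tz":6.95,"yaw":0,"fingers":5},{"tx":0.1,"ty":0.1,"tz":6.95,"yaw":0,"fingers":5},{"tx":0.1,"ty":0.1,"tz":6.95,"yaw":0,"fingers":5}])

```text
time_s: 3.3
eef_pos: [0.4962, -0.3441, 0.0141]
eef_rot: [1.27, 2.872, -0.001]
force: [0.1, -0.4, 0.6]
opening: 0.0503
```

Run:
```python
from h import *
togo(.4963,-.3443,.014,-47.8)
```

```text
t 3.3 pos [ 0.4962 -0.3441  0.0141] ang 132.3 F [ 0.1 -0.4  0.6] op 0.0503
togo cm [-0.02  0.    0.01] yaw 0.09965418084431121
```

Call:
send_rows(squeeze=25, deltas=[{"tx":0,"ty":0,"tz":0,"yaw":0,"fingers":1.5},{"tx":0,"ty":0,"tz":0,"yaw":0,"fingers":1.5},{"tx":0,"ty":0,"tz":0,"yaw":0,"fingers":1.5},{"tx":0,"ty":0,"tz":0,"yaw":0,"fingers":1.5},{"tx":0,"ty":0,"tz":0,"yaw":0,"fingers":1.5},{"tx":0,"ty":0,"tz":-1,"yaw":0,"fingers":1.5},{"tx":0,"ty":0,"tz":-4,"yaw":0,"fingers":1.5},{"tx":0,"ty":0,"tz":-9,"yaw":0,"fingers":1.5},{"tx":0,"ty":0,"tz":-15,"yaw":0,"fingers":1.5},{"tx":0,"ty":0,"tz":-20,"yaw":0,"fingers":1.5},{"tx":0,"ty":0,"tz":-24,"yaw":0,"fingers":1.5},{"tx":0,"ty":0,"tz":-24,"yaw":0,"fingers":1.5}])

```text
time_s: 4.8
eef_pos: [0.4973, -0.345, 0.2576]
eef_rot: [1.267, 2.867, -0.004]
force: [0.5, 0.1, -1.0]
opening: 0.0239
```

Run:
```python
from h import *
togo(.44,.1,.26,-19)
togo(.51,.20,.28,-19)
snap('wrist','w4.png')
```

```text
t 4.8 pos [ 0.4973 -0.345   0.2576] ang 132.3 F [ 0.5  0.1 -1. ] op 0.0239
togo cm [36.77 25.72 -0.51] yaw -28.697635672265648
t 4.8 pos [ 0.4973 -0.345   0.2576] ang 132.3 F [ 0.5  0.1 -1. ] op 0.0239
togo cm [39.44 37.63 -2.52] yaw -28.697635672265648
```

View pics/w4.png

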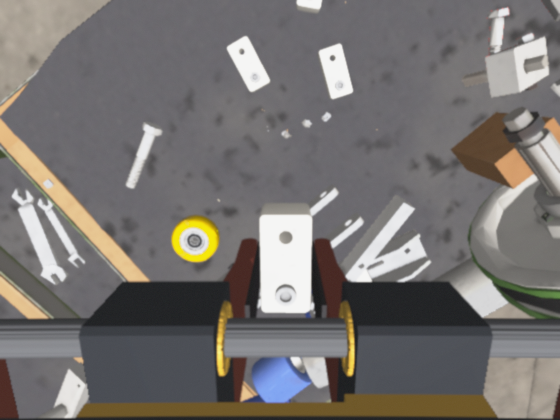

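Call:
send_rows(deltas=[{"tx":4.5,"ty":2.5,"tz":-1,"yaw":0,"fingers":1.5},{"tx":9,"ty":5,"tz":-2,"yaw":0,"fingers":1.5},{"tx":13.5,"ty":7.5,"tz":-2,"yaw":-5,"fingers":1.5},{"tx":18,"ty":10,"tz":-2,"yaw":-10,"fingers":1.5},{"tx":22,"ty":12.5,"tz":-2,"yaw":-15,"fingers":1.5},{"tx":24,"ty":17,"tz":-2,"yaw":-20,"fingers":1.5},{"tx":26,"ty":22,"tz":-2,"yaw":-25,"fingers":1.5},{"tx":28,"ty":27,"tz":-2,"yaw":-28.7,"fingers":1.5},{"tx":30,"ty":32,"tz":-2,"yaw":-28.7,"fingers":1.5},{"tx":31.5,"ty":36,"tz":-2,"yaw":-28.7,"fingers":1.5},{"tx":32.5,"ty":39.4,"tz":-2,"yaw":-28.7,"fingers":1.5},{"tx":32.5,"ty":39.4,"tz":-2,"yaw":-28.7,"fingers":1.5},{"tx":32.5,"ty":39.4,"tz":-2,"yaw":-28.7,"fingers":1.5}])

```text
time_s: 6.48
eef_pos: [0.5669, 0.1614, 0.2715]
eef_rot: [-0.517, -3.095, 0.002]
force: [-0.5, -0.4, -0.8]
opening: 0.0234
```

Run:
```python
from h import *
import pickle
c=robot.calibration('wrist'); snap('wrist','w5.png'); togo(.5,.17,.08,-19); pickle.dump(c,open('c5.pkl','wb'))
```

```text
t 6.525 pos [0.567  0.1611 0.272 ] ang 160.98 F [ 0.1  0.3 -1.7] op 0.0235
togo cm [ 6.58 -1.31 19.21] yaw -0.02136826937561409
```

View pics/w5.png

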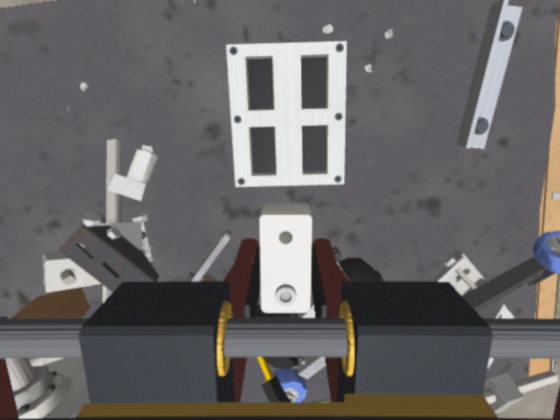

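```bash
cat >> h.py <<'E'
def carriage(im,c,thr=170):
    hsv=cv2.cvtColor(im,cv2.COLOR_RGB2HSV)
    m=((hsv[...,2]>thr)&(hsv[...,1]<50)).astype(np.uint8)*255
    best=None
    for k in cv2.findContours(cv2.morphologyEx(m,cv2.MORPH_CLOSE,np.ones((7,7))),cv2.RETR_EXTERNAL,cv2.CHAIN_APPROX_NONE)[0]:
        if cv2.contourArea(k)<5000: continue
        P=np.array([onplane(c,p[0],.028) for p in k],np.float32)*1000
        (x,y),(w,h),a=cv2.minAreaRect(P)
        if w<h: w,h,a=h,w,a+90
        a=(a+90)%180-90
        print('cand',x,y,a,w,h,k[:,0].min(0),k[:,0].max(0))
        if 135<w<165 and 110<h<138: best=(x/1000,y/1000,a)
    return best
def pockets(im,c,z=.028,vmax=110):
    g=cv2.cvtColor(im,cv2.COLOR_RGB2GRAY); m=(g<vmax).astype(np.uint8)*255; out=[]
    for k in cv2.findContours(m,cv2.RETR_LIST,cv2.CHAIN_APPROX_NONE)[0]:
        if cv2.contourArea(k)<300: continue
        P=np.array([onplane(c,p[0],z) for p in k],np.float32)*1000
        (x,y),(w,h),a=cv2.minAreaRect(P)
        if w<h: w,h,a=h,w,a+90
        a=(a+90)%180-90
        if 40<w<62 and 20<h<36: out.append((x/1000,y/1000,a,w,h,k[:,0].mean(0)))
    return out
E
python3 - <<'E'
from h import *
import pickle; c=pickle.load(open('c5.pkl','rb')); im=cv2.imread('pics/w5.png')[:,:,::-1].copy()
for t in (150,180,200): print(carriage(im,c,t))
for v in (90,130):
  for p in pockets(im,c,vmax=v): print(np.round(p[:5],4),p[5].round())
print(im[150,235:300].mean(1).round())
cr=im[0:160,440:560]; cv2.imwrite('pics/f5.png',cv2.resize(cr,None,fx=4.5,fy=3.7)[:,:,::-1][:600])
# held block
s=robot.state(); zt=s['eef_pos'][2]+.006
for b in blocks(im,c,z=zt,thr=215): print('blk',np.round(b[:5],4),b[5])
print(onplane(c,(285.5,258),zt))
E
```

```text
cand 512.5958862304688 181.66900634765625 -17.5963134765625 152.1690216064453 125.99224853515625 [226  41] [346 186]
(0.5125958862304687, 0.18166900634765626, -17.5963134765625)
cand 512.5598754882812 181.68418884277344 -17.581588745117188 151.1742706298828 125.00001525878906 [226  41] [346 186]
(0.5125598754882813, 0.18168418884277343, -17.581588745117188)
cand 512.5015258789062 181.8015594482422 -17.51050567626953 150.23072814941406 124.0945053100586 [227  42] [345 185]
(0.5125015258789063, 0.1818015594482422, -17.51050567626953)
[ 0.5946  0.0921 48.5143 47.9542 25.1894] [238. 209.]
[  0.5373   0.144  -17.6156  49.6702  24.9469] [263. 150.]
[  0.5544   0.1984 -17.3797  50.0022  24.9211] [314. 149.]
[  0.47     0.1653 -17.7878  50.0378  25.0167] [260.  84.]
[  0.4873   0.2195 -17.3419  50.8427  24.7474] [314.  82.]
[  0.7083  -0.2646 -18.6599  54.692   22.69  ] [ 14. 373.]
[  0.5378   0.1435 -17.5266  53.0624  27.0716] [263. 151.]
[  0.5554   0.1983 -17.328   52.8099  26.7655] [314. 149.]
[  0.4696   0.1651 -17.6634  52.7561  27.271 ] [260.  83.]
[  0.487    0.2203 -17.2279  52.7306  27.4346] [314.  81.]
[234. 234. 233. 234. 235. 236. 236. 235. 235. 235. 235. 235. 234. 228.
 210. 153. 105.  78.  68.  67.  67.  67.  66.  69.  68.  69.  68.  68.
  70.  68.  69.  70.  70.  71.  71.  71.  72.  70.  71.  87. 143. 205.
 229. 232. 232. 232. 232. 232. 233. 233. 232. 229. 230. 231. 232. 232.
 233. 233. 234. 234. 233. 233. 233. 232. 232.]
blk [  0.5691   0.1603 -16.8227  52.8156  24.9462] [286.75420875 265.60606061]
[0.56449374 0.16176847]
```

View pics/f5.png

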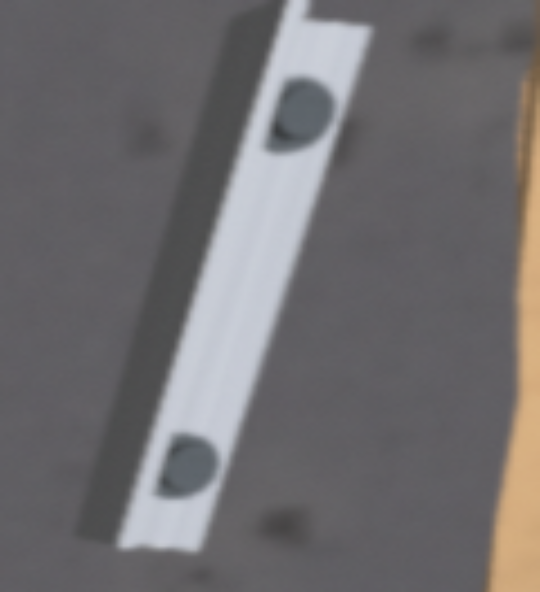

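Run:
```python
from h import *
import pickle; c=pickle.load(open('c5.pkl','rb')); im=cv2.imread('pics/w5.png')
s=robot.state(); print(proj(c,s['eef_pos'])); zt=s['eef_pos'][2]+.006
cv2.imwrite('pics/b5.png',cv2.resize(im[195:320,220:350],None,fx=5,fy=4.5,interpolation=cv2.INTER_NEAREST))
a,M=yawdeg()
for p in [(286,238),(285.5,294),(261,214),(310,214),(261,311),(311,311)]:
  q=onplane(c,p,zt); d=np.r_[q,zt]-s['eef_pos']; print(p,q.round(4),'tool mm',(M.T@d*1000).round(1))
cF=robot.calibration('scene')
for n,p,z in [('top0',(518,5),.026),('top1',(473,143),.026),('foot0',(519,8),.004),('foot1',(484,149),.004)]: print(n,onplane(c,p,z))
```

```text
[285.85090593 257.91434033]
(286, 238) [0.5551 0.1653] tool mm [12.6  0.1 -6. ]
(285.5, 294) [0.5823 0.1556] tool mm [-16.2  -0.2  -6. ]
(261, 214) [0.5404 0.1583] tool mm [ 24.2 -11.3  -5.9]
(310, 214) [0.5477 0.1794] tool mm [24.2 11.  -6. ]
(261, 311) [0.5871 0.1412] tool mm [-25.5 -12.2  -6. ]
(311, 311) [0.5951 0.1644] tool mm [-25.4  12.3  -6.1]
top0 [0.48487948 0.43646703]
top1 [0.60644941 0.36772833]
foot0 [0.48735762 0.45052075]
foot1 [0.62339444 0.38829659]
```

View pics/b5.png

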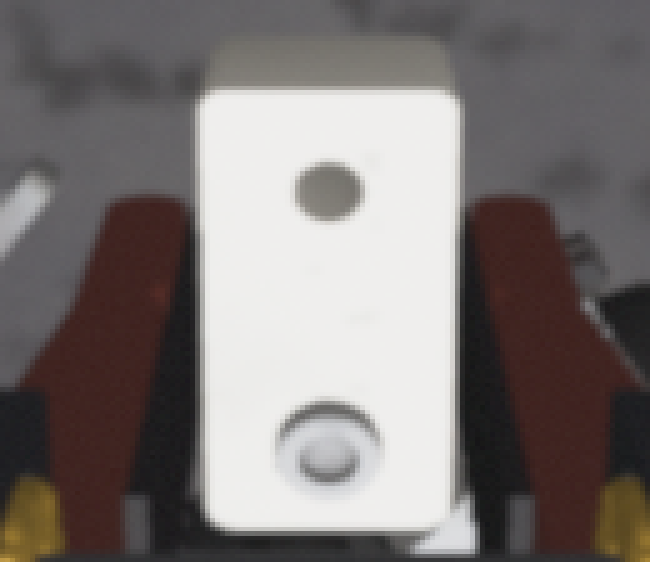

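Run:
```python
from h import *
togo(.538,.1433,.06,-17.5); togo(.538,.1433,.0295,-17.5)
```

```text
t 6.525 pos [0.567  0.1611 0.272 ] ang 160.98 F [ 0.1  0.3 -1.7] op 0.0235
togo cm [ 2.11 -2.59 21.2 ] yaw -1.521368269375614
t 6.525 pos [0.567  0.1611 0.272 ] ang 160.98 F [ 0.1  0.3 -1.7] op 0.0235
togo cm [ 2.11 -2.58 24.25] yaw -1.521368269375614
```

Call:
send_rows(deltas=[{"tx":1,"ty":-1,"tz":4,"yaw":-1.5,"fingers":1.5},{"tx":2.15,"ty":-2.6,"tz":9,"yaw":-1.5,"fingers":1.5},{"tx":2.15,"ty":-2.6,"tz":14,"yaw":-1.5,"fingers":1.5},{"tx":2.15,"ty":-2.6,"tz":18,"yaw":-1.5,"fingers":1.5},{"tx":2.15,"ty":-2.6,"tz":20.5,"yaw":-1.5,"fingers":1.5},{"tx":2.15,"ty":-2.6,"tz":20.8,"yaw":-1.5,"fingers":1.5},{"tx":2.15,"ty":-2.6,"tz":20.8,"yaw":-1.5,"fingers":1.5},{"tx":2.15,"ty":-2.6,"tz":20.8,"yaw":-1.5,"fingers":1.5}])

```text
time_s: 7.52
eef_pos: [0.5404, 0.1443, 0.0665]
eef_rot: [0.478, 3.103, 0.001]
force: [1.0, 0.0, -0.9]
opening: 0.0239
```

Run:
```python
from h import *
c=robot.calibration('wrist'); im=snap('wrist','w6.png'); togo(.538,.1433,.0295,-17.5)
print(carriage(im,c,180))
for v in (90,130):
  for p in pockets(im,c,vmax=v): print(np.round(p[:5],4),p[5].round())
```

```text
t 7.575 pos [0.5404 0.1444 0.0665] ang 162.49 F [ 0.3 -0.9  0.3] op 0.0238
togo cm [ 0.21 -0.18  3.7 ] yaw -0.008632529097326369
cand 520.811279296875 179.450927734375 -17.545555114746094 167.9224090576172 125.35914611816406 [217  19] [465 312]
None
[  0.5528   0.1992 -17.6415  47.6393  26.9039] [381. 220.]
[  0.4697   0.1651 -17.7861  49.3746  25.8642] [283.  98.]
[  0.4873   0.22   -17.3619  50.2821  27.2021] [391. 100.]
[ 5.16800e-01 -5.80000e-03 -4.83487e+01  5.35447e+01  2.69813e+01] [ 37. 267.]
[  0.5558   0.1987 -17.5877  53.5902  28.3911] [382. 225.]
[  0.4694   0.1651 -17.5781  53.3486  28.1858] [283.  97.]
[  0.4868   0.2205 -17.5915  53.7182  28.4214] [392.  97.]
```

View pics/w6.png

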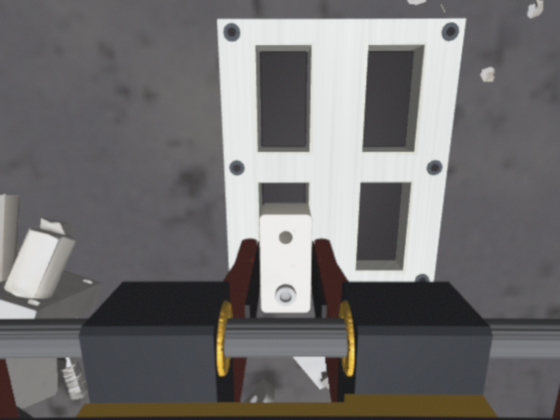

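Call:
send_rows(deltas=[{"tx":0.2,"ty":-0.18,"tz":0.5,"yaw":0,"fingers":1.5},{"tx":0.2,"ty":-0.18,"tz":1.0,"yaw":0,"fingers":1.5},{"tx":0.2,"ty":-0.18,"tz":2.0,"yaw":0,"fingers":1.5},{"tx":0.2,"ty":-0.18,"tz":2.8,"yaw":0,"fingers":1.5},{"tx":0.2,"ty":-0.18,"tz":3.3,"yaw":0,"fingers":1.5},{"tx":0.2,"ty":-0.18,"tz":3.6,"yaw":0,"fingers":1.5},{"tx":0.2,"ty":-0.18,"tz":3.6,"yaw":0,"fingers":1.5}])

```text
time_s: 8.45
eef_pos: [0.537, 0.1433, 0.029]
eef_rot: [-0.478, -3.105, 0.0]
force: [-0.3, 0.2, -0.8]
opening: 0.0235
```

Run:
```python
from h import *
c=robot.calibration('wrist'); im=snap('wrist','w7.png'); togo(.538,.1433,.0295,-17.5)
```

```text
t 8.5 pos [0.5371 0.1433 0.0292] ang 162.5 F [-0.   0.1 -0.3] op 0.0238
togo cm [-0.09  0.03 -0.03] yaw 0.0004153381898390762
```

View pics/w7.png

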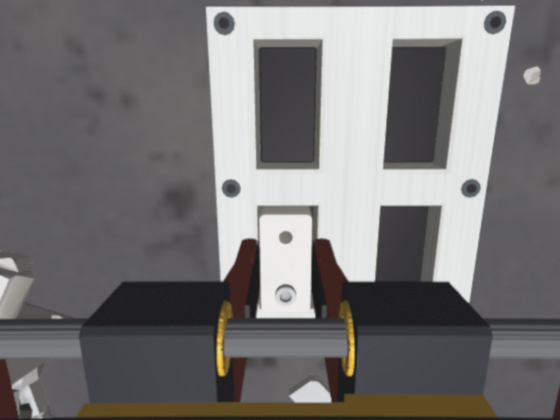

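Call:
send_rows(deltas=[{"tx":0,"ty":0,"tz":0,"yaw":0,"fingers":4.5},{"tx":0,"ty":0,"tz":0,"yaw":0,"fingers":4.5},{"tx":0,"ty":0,"tz":-1,"yaw":0,"fingers":4.5},{"tx":0,"ty":0,"tz":-3,"yaw":0,"fingers":4.5},{"tx":0.3,"ty":0,"tz":-3,"yaw":0,"fingers":0},{"tx":0.3,"ty":0,"tz":-3,"yaw":0,"fingers":0},{"tx":0.3,"ty":0,"tz":-3,"yaw":0,"fingers":0},{"tx":0.3,"ty":0,"tz":-3,"yaw":0,"fingers":0},{"tx":0.3,"ty":0,"tz":-3,"yaw":0,"fingers":0},{"tx":0.3,"ty":0,"tz":-3,"yaw":0,"fingers":0}])

```text
time_s: 9.75
eef_pos: [0.534, 0.1441, 0.0589]
eef_rot: [-0.478, -3.105, 0.0]
force: [-0.2, -0.4, 0.3]
opening: 0.0003
```

Run:
```python
from h import *
c=robot.calibration('wrist'); im=snap('wrist','w8.png'); togo(.538,.1433,.028,-17.5)
```

```text
t 9.8 pos [0.5341 0.1441 0.059 ] ang 162.5 F [ 0.6 -0.4 -0.1] op 0.0004
togo cm [-0.4   0.04  3.1 ] yaw -0.0018814486679161746
```

View pics/w8.png

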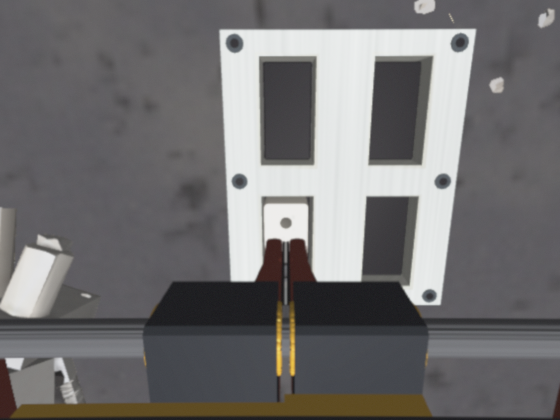

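Call:
send_rows(deltas=[{"tx":0,"ty":0,"tz":1.5,"yaw":0,"fingers":0},{"tx":0,"ty":0,"tz":2.2,"yaw":0,"fingers":0},{"tx":0,"ty":0,"tz":2.6,"yaw":0,"fingers":0},{"tx":0,"ty":0,"tz":3.0,"yaw":0,"fingers":0},{"tx":0,"ty":0,"tz":3.2,"yaw":0,"fingers":0},{"tx":0,"ty":0,"tz":3.2,"yaw":0,"fingers":0},{"tx":0,"ty":0,"tz":3.2,"yaw":0,"fingers":0}])

```text
time_s: 10.68
eef_pos: [0.5334, 0.144, 0.0282]
eef_rot: [-0.478, -3.104, 0.001]
force: [-4.5, -1.4, 16.8]
opening: 0.0004
```

Call:
send_rows(deltas=[{"tx":0,"ty":0,"tz":-4,"yaw":0,"fingers":0},{"tx":0,"ty":-1,"tz":-9,"yaw":0,"fingers":0},{"tx":0,"ty":-5,"tz":-14,"yaw":0,"fingers":2},{"tx":1,"ty":-10,"tz":-17,"yaw":0,"fingers":5},{"tx":1.5,"ty":-15,"tz":-17,"yaw":4,"fingers":5},{"tx":1.6,"ty":-20,"tz":-17,"yaw":8,"fingers":5},{"tx":1.6,"ty":-26,"tz":-17,"yaw":12.5,"fingers":5},{"tx":-1,"ty":-31,"tz":-17,"yaw":12.5,"fingers":5},{"tx":-4,"ty":-36,"tz":-14,"yaw":12.5,"fingers":5},{"tx":-5,"ty":-38.1,"tz":-10,"yaw":12.5,"fingers":5},{"tx":-5,"ty":-38.1,"tz":-6,"yaw":12.5,"fingers":5},{"tx":-5,"ty":-38.1,"tz":-5.6,"yaw":12.5,"fingers":5},{"tx":-5,"ty":-38.1,"tz":-5.6,"yaw":12.5,"fingers":5},{"tx":-5,"ty":-38.1,"tz":-5.6,"yaw":12.5,"fingers":5}])

```text
time_s: 12.42
eef_pos: [0.4683, -0.2345, 0.0847]
eef_rot: [0.811, 3.032, -0.001]
force: [-0.1, -1.2, 0.2]
opening: 0.05
```

Run:
```python
from h import *
c=robot.calibration('wrist'); im=snap('wrist','w9.png')
for b in blocks(im,c,thr=205): print(np.round(b[:5],4),b[5].round()); togo(b[0],b[1],.014,b[2])
```

```text
[  0.4676  -0.2349 -30.031   49.8367  24.1052] [285. 215.]
t 12.475 pos [ 0.4683 -0.2345  0.0847] ang 150.04 F [-1.   1.   0.2] op 0.05
togo cm [ 0.07 -0.06  7.07] yaw 0.07450296080170915
[  0.3956  -0.2906 -19.3287  50.3461  24.5516] [152. 163.]
t 12.475 pos [ 0.4683 -0.2345  0.0847] ang 150.04 F [-1.   1.   0.2] op 0.05
togo cm [ 3.52 -8.49  7.07] yaw -10.627778991102588
[  0.3913  -0.1895 -57.2172  50.258   23.9098] [287.  72.]
t 12.475 pos [ 0.4683 -0.2345  0.0847] ang 150.04 F [-1.   1.   0.2] op 0.05
togo cm [8.95 0.06 7.05] yaw 27.26070214903413
```

View pics/w9.png

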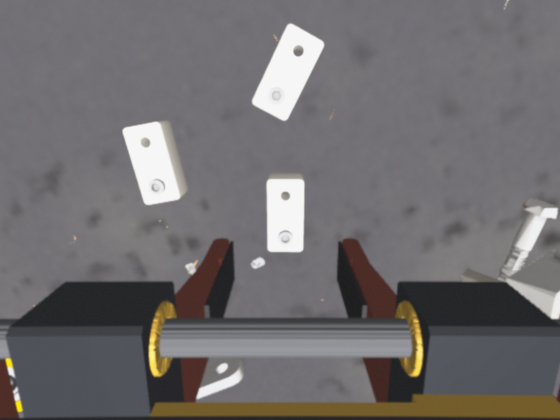

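Three blocks remain, with the next centred between the fingers at (285,215). I'll grasp it and lift.

Call:
send_rows(squeeze=25, deltas=[{"tx":0.07,"ty":-0.06,"tz":3,"yaw":0,"fingers":5},{"tx":0.07,"ty":-0.06,"tz":5.5,"yaw":0,"fingers":5},{"tx":0.07,"ty":-0.06,"tz":6.9,"yaw":0,"fingers":5},{"tx":0.07,"ty":-0.06,"tz":7.05,"yaw":0,"fingers":5},{"tx":0.07,"ty":-0.06,"tz":7.05,"yaw":0,"fingers":5},{"tx":0.07,"ty":-0.06,"tz":7.05,"yaw":0,"fingers":1.5},{"tx":0.07,"ty":-0.06,"tz":7.05,"yaw":0,"fingers":1.5},{"tx":0.07,"ty":-0.06,"tz":7.05,"yaw":0,"fingers":1.5},{"tx":0.07,"ty":-0.06,"tz":7.05,"yaw":0,"fingers":1.5},{"tx":0.07,"ty":-0.06,"tz":7.05,"yaw":0,"fingers":1.5}])

```text
time_s: 13.72
eef_pos: [0.4665, -0.2345, 0.0129]
eef_rot: [0.813, 3.034, -0.0]
force: [-0.9, 0.1, 5.7]
opening: 0.0238
```

Call:
send_rows(deltas=[{"tx":0,"ty":0,"tz":-1,"yaw":0,"fingers":1.5},{"tx":0,"ty":0,"tz":-4,"yaw":0,"fingers":1.5},{"tx":0,"ty":0,"tz":-9,"yaw":0,"fingers":1.5},{"tx":2,"ty":2,"tz":-14,"yaw":0,"fingers":1.5},{"tx":5,"ty":5,"tz":-18,"yaw":0,"fingers":1.5},{"tx":9,"ty":9,"tz":-20,"yaw":0,"fingers":1.5},{"tx":10,"ty":14,"tz":-20,"yaw":-3,"fingers":1.5},{"tx":11,"ty":19,"tz":-20,"yaw":-6,"fingers":1.5},{"tx":12,"ty":24,"tz":-20,"yaw":-9,"fingers":1.5},{"tx":13,"ty":29,"tz":-20,"yaw":-12.5,"fingers":1.5},{"tx":13.5,"ty":34,"tz":-20,"yaw":-12.5,"fingers":1.5},{"tx":14,"ty":39,"tz":-18,"yaw":-12.5,"fingers":1.5},{"tx":14,"ty":42,"tz":-14,"yaw":-12.5,"fingers":1.5},{"tx":14,"ty":42,"tz":-10,"yaw":-12.5,"fingers":1.5},{"tx":14,"ty":42,"tz":-7,"yaw":-12.5,"fingers":1.5},{"tx":14,"ty":42,"tz":-6,"yaw":-12.5,"fingers":1.5},{"tx":14,"ty":42,"tz":-6,"yaw":-12.5,"fingers":1.5},{"tx":14,"ty":42,"tz":-6,"yaw":-12.5,"fingers":1.5}])

```text
time_s: 15.98
eef_pos: [0.5562, 0.1995, 0.0741]
eef_rot: [0.478, 3.103, 0.001]
force: [-0.1, 0.4, -0.3]
opening: 0.0235
```

```bash
cat >> h.py <<'E'
def pk(cx,cy,a,dx,dy):
    t=np.radians(a); return cx+dx*np.cos(t)-dy*np.sin(t), cy+dx*np.sin(t)+dy*np.cos(t)
E
python3 - <<'E'
from h import *
c=robot.calibration('wrist'); im=snap('wrist','w10.png'); togo(.5553,.1988,.0295,-17.5)
s=robot.state(); a,M=yawdeg()
for p in pockets(im,c,vmax=130): print(np.round(p[:5],4),p[5].round())
E
```

```text
t 16.025 pos [0.5562 0.1995 0.0741] ang 162.49 F [-0.3 -0.1  0.4] op 0.0236
togo cm [ 0.08 -0.1   4.46] yaw -0.013496271671897375
[  0.4867   0.2205 -17.5896  53.4469  28.1676] [284. 100.]
[  0.4692   0.1651 -17.5655  53.4064  28.2806] [180. 100.]
```

View pics/w10.png

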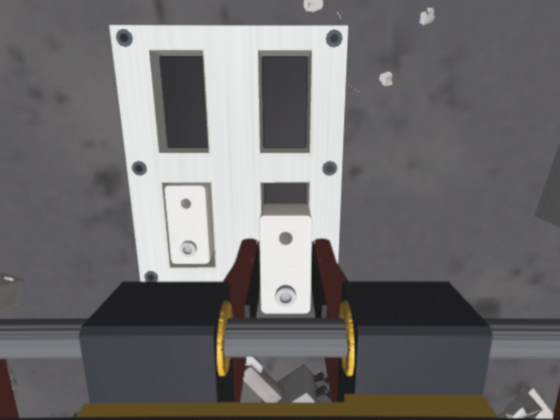

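Call:
send_rows(deltas=[{"tx":0.1,"ty":-0.1,"tz":1,"yaw":0,"fingers":1.5},{"tx":0.1,"ty":-0.1,"tz":2,"yaw":0,"fingers":1.5},{"tx":0.1,"ty":-0.1,"tz":3,"yaw":0,"fingers":1.5},{"tx":0.1,"ty":-0.1,"tz":3.8,"yaw":0,"fingers":1.5},{"tx":0.1,"ty":-0.1,"tz":4.2,"yaw":0,"fingers":1.5},{"tx":0.1,"ty":-0.1,"tz":4.38,"yaw":0,"fingers":1.5},{"tx":0.1,"ty":-0.1,"tz":4.38,"yaw":0,"fingers":1.5},{"tx":0.1,"ty":-0.1,"tz":4.38,"yaw":0,"fingers":1.5}])

```text
time_s: 17.02
eef_pos: [0.5542, 0.1987, 0.0291]
eef_rot: [0.478, 3.104, 0.0]
force: [-0.0, -0.2, -0.5]
opening: 0.0235
```

Run:
```python
from h import *
c=robot.calibration('wrist'); im=snap('wrist','w11.png'); togo(.5553,.1988,.0295,-17.5)
```

```text
t 17.075 pos [0.5541 0.1987 0.0291] ang 162.5 F [1.  1.1 0.3] op 0.0237
togo cm [-0.11  0.04 -0.04] yaw -0.0010758169003111107
```

View pics/w11.png

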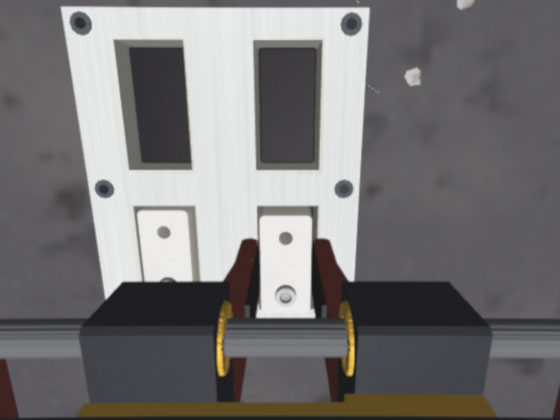

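Call:
send_rows(deltas=[{"tx":0,"ty":0,"tz":0,"yaw":0,"fingers":4.5},{"tx":0,"ty":0,"tz":0,"yaw":0,"fingers":4.5},{"tx":0,"ty":0,"tz":-1,"yaw":0,"fingers":4.5},{"tx":0,"ty":0,"tz":-3,"yaw":0,"fingers":4.5},{"tx":0.3,"ty":0,"tz":-3,"yaw":0,"fingers":0},{"tx":0.3,"ty":0,"tz":-3,"yaw":0,"fingers":0},{"tx":0.3,"ty":0,"tz":-3,"yaw":0,"fingers":0},{"tx":0.3,"ty":0,"tz":-3,"yaw":0,"fingers":0},{"tx":0.3,"ty":0,"tz":-3,"yaw":0,"fingers":0},{"tx":0.3,"ty":0,"tz":-1.5,"yaw":0,"fingers":0},{"tx":0.3,"ty":0,"tz":-0.9,"yaw":0,"fingers":0},{"tx":0.3,"ty":0,"tz":-0.5,"yaw":0,"fingers":0},{"tx":0.3,"ty":0,"tz":-0.1,"yaw":0,"fingers":0},{"tx":0.3,"ty":0,"tz":0.2,"yaw":0,"fingers":0},{"tx":0.3,"ty":0,"tz":0.2,"yaw":0,"fingers":0},{"tx":0.3,"ty":0,"tz":0.2,"yaw":0,"fingers":0}])

```text
time_s: 19.08
eef_pos: [0.5502, 0.1994, 0.0281]
eef_rot: [-0.478, -3.104, 0.001]
force: [-5.1, -1.2, 17.1]
opening: 0.0006
```

Call:
send_rows(deltas=[{"tx":0,"ty":0,"tz":-4,"yaw":0,"fingers":0},{"tx":0,"ty":-1,"tz":-9,"yaw":0,"fingers":0},{"tx":0,"ty":-5,"tz":-14,"yaw":0,"fingers":2},{"tx":1,"ty":-10,"tz":-17,"yaw":0,"fingers":5},{"tx":1.5,"ty":-15,"tz":-17,"yaw":2,"fingers":5},{"tx":1.5,"ty":-20,"tz":-17,"yaw":2,"fingers":5},{"tx":1.5,"ty":-26,"tz":-17,"yaw":2,"fingers":5},{"tx":1.5,"ty":-32,"tz":-17,"yaw":2,"fingers":5},{"tx":1,"ty":-38,"tz":-17,"yaw":2,"fingers":5},{"tx":0.5,"ty":-44,"tz":-17,"yaw":2,"fingers":5},{"tx":0,"ty":-49,"tz":-14,"yaw":2,"fingers":5},{"tx":0,"ty":-51.4,"tz":-10,"yaw":2,"fingers":5},{"tx":0,"ty":-51.4,"tz":-6,"yaw":2,"fingers":5},{"tx":0,"ty":-51.4,"tz":-5.6,"yaw":2,"fingers":5},{"tx":0,"ty":-51.4,"tz":-5.6,"yaw":2,"fingers":5},{"tx":0,"ty":-51.4,"tz":-5.6,"yaw":2,"fingers":5}])

```text
time_s: 21.08
eef_pos: [0.3975, -0.2912, 0.0843]
eef_rot: [0.53, 3.094, -0.003]
force: [0.2, -0.2, -0.9]
opening: 0.05
```

Run:
```python
from h import *
c=robot.calibration('wrist'); im=snap('wrist','w12.png')
for b in blocks(im,c,thr=205): print(np.round(b[:5],4),b[5].round()); togo(b[0],b[1],.014,b[2])
```

```text
[  0.3959  -0.2904 -19.5172  50.3202  24.384 ] [287. 213.]
t 21.125 pos [ 0.3975 -0.2912  0.0843] ang 160.54 F [-0.7 -0.2 -0.9] op 0.0501
togo cm [0.19 0.02 7.03] yaw 0.06179135860003271
[  0.392   -0.1892 -57.1607  50.5331  24.4265] [437. 156.]
t 21.125 pos [ 0.3975 -0.2912  0.0843] ang 160.54 F [-0.7 -0.2 -0.9] op 0.0501
togo cm [3.94 9.44 7.01] yaw 37.70528882564105
```

View pics/w12.png

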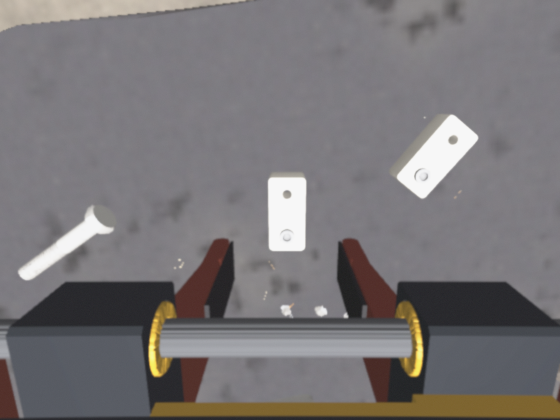

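Call:
send_rows(squeeze=25, deltas=[{"tx":0.19,"ty":0.02,"tz":3,"yaw":0,"fingers":5},{"tx":0.19,"ty":0.02,"tz":5.5,"yaw":0,"fingers":5},{"tx":0.19,"ty":0.02,"tz":6.8,"yaw":0,"fingers":5},{"tx":0.19,"ty":0.02,"tz":6.95,"yaw":0,"fingers":5},{"tx":0.19,"ty":0.02,"tz":6.95,"yaw":0,"fingers":5},{"tx":0.19,"ty":0.02,"tz":6.95,"yaw":0,"fingers":1.5},{"tx":0.19,"ty":0.02,"tz":6.95,"yaw":0,"fingers":1.5},{"tx":0.19,"ty":0.02,"tz":6.95,"yaw":0,"fingers":1.5},{"tx":0.19,"ty":0.02,"tz":6.95,"yaw":0,"fingers":1.5},{"tx":0.19,"ty":0.02,"tz":6.95,"yaw":0,"fingers":1.5}])

```text
time_s: 22.38
eef_pos: [0.3948, -0.29, 0.0136]
eef_rot: [0.532, 3.096, -0.0]
force: [-1.0, 0.4, 5.5]
opening: 0.0233
```

Call:
send_rows(deltas=[{"tx":0,"ty":0,"tz":-1,"yaw":0,"fingers":1.5},{"tx":0,"ty":0,"tz":-4,"yaw":0,"fingers":1.5},{"tx":0,"ty":0,"tz":-9,"yaw":0,"fingers":1.5},{"tx":0.5,"ty":2,"tz":-14,"yaw":0,"fingers":1.5},{"tx":1,"ty":6,"tz":-18,"yaw":0,"fingers":1.5},{"tx":2,"ty":11,"tz":-20,"yaw":-1,"fingers":1.5},{"tx":3,"ty":16,"tz":-20,"yaw":-2,"fingers":1.5},{"tx":4,"ty":21,"tz":-20,"yaw":-2,"fingers":1.5},{"tx":5,"ty":26,"tz":-20,"yaw":-2,"fingers":1.5},{"tx":6,"ty":31,"tz":-20,"yaw":-2,"fingers":1.5},{"tx":7,"ty":36,"tz":-20,"yaw":-2,"fingers":1.5},{"tx":8,"ty":41,"tz":-18,"yaw":-2,"fingers":1.5},{"tx":8.2,"ty":45.3,"tz":-14,"yaw":-2,"fingers":1.5},{"tx":8.2,"ty":45.3,"tz":-10,"yaw":-2,"fingers":1.5},{"tx":8.2,"ty":45.3,"tz":-7,"yaw":-2,"fingers":1.5},{"tx":8.2,"ty":45.3,"tz":-6,"yaw":-2,"fingers":1.5},{"tx":8.2,"ty":45.3,"tz":-6,"yaw":-2,"fingers":1.5},{"tx":8.2,"ty":45.3,"tz":-6,"yaw":-2,"fingers":1.5}])

```text
time_s: 24.62
eef_pos: [0.4696, 0.1646, 0.0746]
eef_rot: [0.478, 3.103, 0.001]
force: [-0.1, -1.3, -0.5]
opening: 0.0237
```

Run:
```python
from h import *
c=robot.calibration('wrist'); im=snap('wrist','w13.png'); togo(.4692,.1651,.0295,-17.5)
for p in pockets(im,c,vmax=130): print(np.round(p[:5],4),p[5].round())
```

```text
t 24.675 pos [0.4697 0.1646 0.0746] ang 162.48 F [-0.9  0.9  0. ] op 0.0235
togo cm [0.07 0.02 4.51] yaw -0.01705752205955946
[ 0.5678  0.1327 72.3592 59.6316 21.113 ] [284. 367.]
[ 5.33600e-01 -1.37000e-02 -4.40947e+01  5.13613e+01  2.63627e+01] [ 67. 385.]
[  0.4872   0.2203 -17.6909  53.6279  28.3099] [382. 224.]
```

View pics/w13.png

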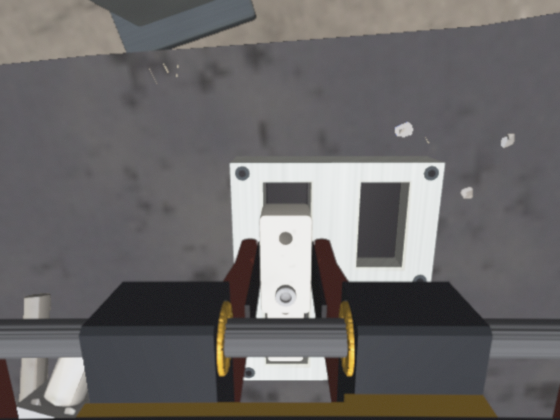

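Call:
send_rows(deltas=[{"tx":0,"ty":0,"tz":1,"yaw":0,"fingers":1.5},{"tx":0,"ty":0,"tz":2,"yaw":0,"fingers":1.5},{"tx":0,"ty":0,"tz":3,"yaw":0,"fingers":1.5},{"tx":0,"ty":0,"tz":3.8,"yaw":0,"fingers":1.5},{"tx":0,"ty":0,"tz":4.2,"yaw":0,"fingers":1.5},{"tx":0,"ty":0,"tz":4.4,"yaw":0,"fingers":1.5},{"tx":0,"ty":0,"tz":4.4,"yaw":0,"fingers":1.5},{"tx":0,"ty":0,"tz":4.4,"yaw":0,"fingers":1.5}])

```text
time_s: 25.68
eef_pos: [0.4689, 0.1646, 0.0295]
eef_rot: [0.478, 3.105, 0.0]
force: [0.2, -0.1, -0.8]
opening: 0.0235
```

Run:
```python
from h import *
c=robot.calibration('wrist'); im=snap('wrist','w14.png'); togo(.4694,.165,.0295,-17.5)
```

```text
t 25.725 pos [0.4688 0.1646 0.0295] ang 162.5 F [-0.3  0.7  0.9] op 0.0237
togo cm [-0.04  0.05  0.  ] yaw 0.0020549144689994137
```

View pics/w14.png

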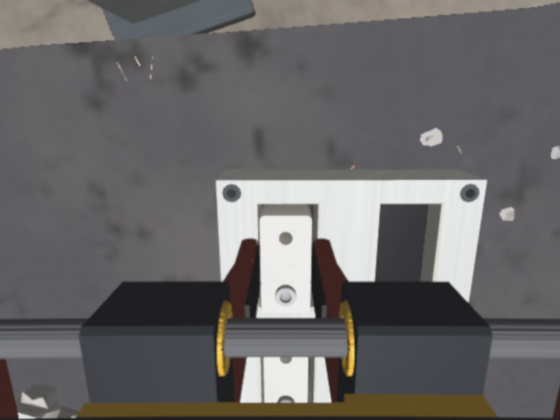

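Block is in the pocket; release and press.

Call:
send_rows(deltas=[{"tx":0,"ty":0,"tz":0,"yaw":0,"fingers":4.5},{"tx":0,"ty":0,"tz":0,"yaw":0,"fingers":4.5},{"tx":0,"ty":0,"tz":-1,"yaw":0,"fingers":4.5},{"tx":0,"ty":0,"tz":-3,"yaw":0,"fingers":4.5},{"tx":0.3,"ty":0,"tz":-3,"yaw":0,"fingers":0},{"tx":0.3,"ty":0,"tz":-3,"yaw":0,"fingers":0},{"tx":0.3,"ty":0,"tz":-3,"yaw":0,"fingers":0},{"tx":0.3,"ty":0,"tz":-3,"yaw":0,"fingers":0},{"tx":0.3,"ty":0,"tz":-3,"yaw":0,"fingers":0},{"tx":0.3,"ty":0,"tz":-1.5,"yaw":0,"fingers":0},{"tx":0.3,"ty":0,"tz":-0.9,"yaw":0,"fingers":0},{"tx":0.3,"ty":0,"tz":-0.5,"yaw":0,"fingers":0},{"tx":0.3,"ty":0,"tz":-0.1,"yaw":0,"fingers":0},{"tx":0.3,"ty":0,"tz":0.25,"yaw":0,"fingers":0},{"tx":0.3,"ty":0,"tz":0.25,"yaw":0,"fingers":0},{"tx":0.3,"ty":0,"tz":0.25,"yaw":0,"fingers":0}])

```text
time_s: 27.72
eef_pos: [0.465, 0.1653, 0.0281]
eef_rot: [-0.478, -3.104, 0.001]
force: [-5.8, -1.6, 23.0]
opening: 0.0003
```

Call:
send_rows(deltas=[{"tx":0,"ty":0,"tz":-4,"yaw":0,"fingers":0},{"tx":0,"ty":-1,"tz":-9,"yaw":0,"fingers":0},{"tx":0,"ty":-5,"tz":-14,"yaw":5,"fingers":2},{"tx":-1,"ty":-10,"tz":-17,"yaw":10,"fingers":5},{"tx":-1.5,"ty":-15,"tz":-17,"yaw":16,"fingers":5},{"tx":-2,"ty":-20,"tz":-17,"yaw":24,"fingers":5},{"tx":-2.5,"ty":-25,"tz":-17,"yaw":32,"fingers":5},{"tx":-3,"ty":-30,"tz":-17,"yaw":39.7,"fingers":5},{"tx":-3.5,"ty":-34,"tz":-14,"yaw":39.7,"fingers":5},{"tx":-3.7,"ty":-36,"tz":-10,"yaw":39.7,"fingers":5},{"tx":-3.7,"ty":-36,"tz":-6,"yaw":39.7,"fingers":5},{"tx":-3.7,"ty":-36,"tz":-5.6,"yaw":39.7,"fingers":5},{"tx":-3.7,"ty":-36,"tz":-5.6,"yaw":39.7,"fingers":5},{"tx":-3.7,"ty":-36,"tz":-5.6,"yaw":39.7,"fingers":5}])

```text
time_s: 29.48
eef_pos: [0.3939, -0.1894, 0.0842]
eef_rot: [1.502, 2.757, -0.0]
force: [0.1, -0.3, 0.7]
opening: 0.0498
```

Run:
```python
from h import *
c=robot.calibration('wrist'); im=snap('wrist','w15.png')
for b in blocks(im,c,thr=205): print(np.round(b[:5],4),b[5].round()); togo(b[0],b[1],.014,b[2])
```

```text
[  0.3915  -0.1899 -57.1347  50.4036  24.3124] [282. 214.]
t 29.525 pos [ 0.3939 -0.1894  0.0842] ang 122.84 F [-0.7  0.7  1.1] op 0.05
togo cm [ 0.11 -0.24  7.02] yaw -0.023791090263216574
```

View pics/w15.png

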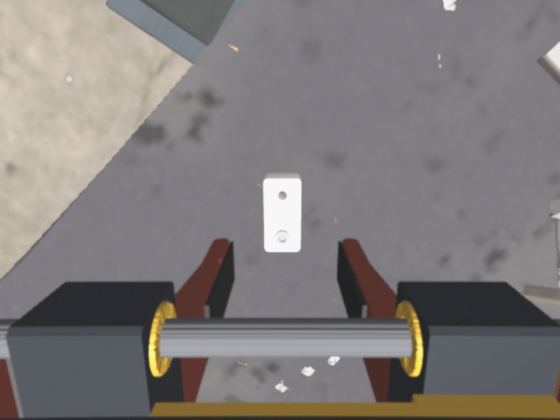

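Call:
send_rows(squeeze=25, deltas=[{"tx":0.11,"ty":-0.24,"tz":3,"yaw":0,"fingers":5},{"tx":0.11,"ty":-0.24,"tz":5.5,"yaw":0,"fingers":5},{"tx":0.11,"ty":-0.24,"tz":6.8,"yaw":0,"fingers":5},{"tx":0.11,"ty":-0.24,"tz":6.95,"yaw":0,"fingers":5},{"tx":0.11,"ty":-0.24,"tz":6.95,"yaw":0,"fingers":5},{"tx":0.11,"ty":-0.24,"tz":6.95,"yaw":0,"fingers":1.5},{"tx":0.11,"ty":-0.24,"tz":6.95,"yaw":0,"fingers":1.5},{"tx":0.11,"ty":-0.24,"tz":6.95,"yaw":0,"fingers":1.5},{"tx":0.11,"ty":-0.24,"tz":6.95,"yaw":0,"fingers":1.5},{"tx":0.11,"ty":-0.24,"tz":6.95,"yaw":0,"fingers":1.5}])

```text
time_s: 30.78
eef_pos: [0.3903, -0.1895, 0.0136]
eef_rot: [1.504, 2.758, -0.0]
force: [-0.4, -0.3, 5.9]
opening: 0.0239
```

Call:
send_rows(deltas=[{"tx":0,"ty":0,"tz":-1,"yaw":0,"fingers":1.5},{"tx":0,"ty":0,"tz":-4,"yaw":0,"fingers":1.5},{"tx":0,"ty":0,"tz":-9,"yaw":0,"fingers":1.5},{"tx":1,"ty":1,"tz":-14,"yaw":0,"fingers":1.5},{"tx":4,"ty":4,"tz":-18,"yaw":0,"fingers":1.5},{"tx":7,"ty":7.5,"tz":-20,"yaw":-5,"fingers":1.5},{"tx":11,"ty":11,"tz":-20,"yaw":-12,"fingers":1.5},{"tx":14.5,"ty":15,"tz":-20,"yaw":-19,"fingers":1.5},{"tx":18,"ty":19,"tz":-20,"yaw":-26,"fingers":1.5},{"tx":21.5,"ty":22.5,"tz":-20,"yaw":-33,"fingers":1.5},{"tx":25,"ty":26,"tz":-20,"yaw":-39.7,"fingers":1.5},{"tx":28,"ty":29,"tz":-18,"yaw":-39.7,"fingers":1.5},{"tx":29.2,"ty":30.4,"tz":-14,"yaw":-39.7,"fingers":1.5},{"tx":29.2,"ty":30.4,"tz":-10,"yaw":-39.7,"fingers":1.5},{"tx":29.2,"ty":30.4,"tz":-7,"yaw":-39.7,"fingers":1.5},{"tx":29.2,"ty":30.4,"tz":-6,"yaw":-39.7,"fingers":1.5},{"tx":29.2,"ty":30.4,"tz":-6,"yaw":-39.7,"fingers":1.5},{"tx":29.2,"ty":30.4,"tz":-6,"yaw":-39.7,"fingers":1.5}])

```text
time_s: 33.02
eef_pos: [0.4885, 0.221, 0.0746]
eef_rot: [0.478, 3.103, 0.001]
force: [-0.5, 0.0, -0.4]
opening: 0.0237
```

Run:
```python
from h import *
c=robot.calibration('wrist'); im=snap('wrist','w16.png'); togo(.4871,.2204,.0295,-17.5)
```

```text
t 33.075 pos [0.4886 0.221  0.0747] ang 162.49 F [-0.3  0.3 -0.8] op 0.0235
togo cm [ 0.13 -0.11  4.52] yaw -0.011137491681040501
```

View pics/w16.png

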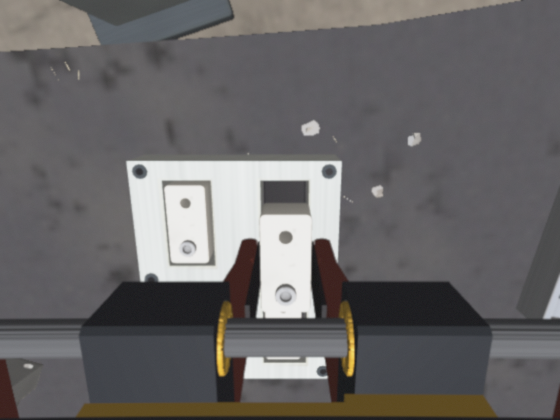

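Call:
send_rows(deltas=[{"tx":0.05,"ty":-0.1,"tz":1,"yaw":0,"fingers":1.5},{"tx":0.05,"ty":-0.1,"tz":2,"yaw":0,"fingers":1.5},{"tx":0.05,"ty":-0.1,"tz":3,"yaw":0,"fingers":1.5},{"tx":0.05,"ty":-0.1,"tz":3.8,"yaw":0,"fingers":1.5},{"tx":0.05,"ty":-0.1,"tz":4.2,"yaw":0,"fingers":1.5},{"tx":0.05,"ty":-0.1,"tz":4.4,"yaw":0,"fingers":1.5},{"tx":0.05,"ty":-0.1,"tz":4.4,"yaw":0,"fingers":1.5},{"tx":0.05,"ty":-0.1,"tz":4.4,"yaw":0,"fingers":1.5}])

```text
time_s: 34.08
eef_pos: [0.487, 0.22, 0.0295]
eef_rot: [0.478, 3.104, 0.0]
force: [-0.9, 0.6, -1.0]
opening: 0.024
```

Run:
```python
from h import *
c=robot.calibration('wrist'); im=snap('wrist','w17.png'); togo(.4871,.2204,.0295,-17.5)
```

```text
t 34.125 pos [0.487  0.22   0.0295] ang 162.5 F [0.4 0.1 0.4] op 0.0237
togo cm [0.   0.04 0.  ] yaw -1.118464609817238e-06
```

View pics/w17.png

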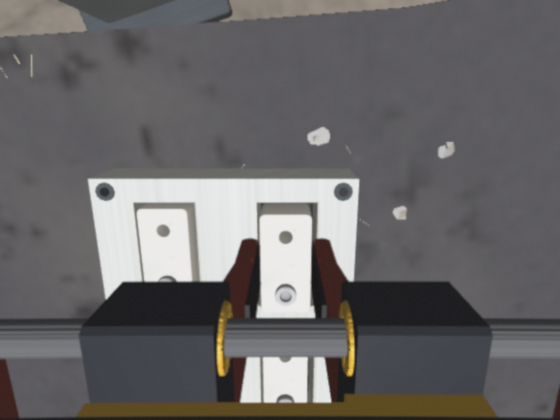

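Call:
send_rows(deltas=[{"tx":0,"ty":0,"tz":0,"yaw":0,"fingers":4.5},{"tx":0,"ty":0,"tz":0,"yaw":0,"fingers":4.5},{"tx":0,"ty":0,"tz":-1,"yaw":0,"fingers":4.5},{"tx":0,"ty":0,"tz":-3,"yaw":0,"fingers":4.5},{"tx":0.3,"ty":0,"tz":-3,"yaw":0,"fingers":0},{"tx":0.3,"ty":0,"tz":-3,"yaw":0,"fingers":0},{"tx":0.3,"ty":0,"tz":-3,"yaw":0,"fingers":0},{"tx":0.3,"ty":0,"tz":-3,"yaw":0,"fingers":0},{"tx":0.3,"ty":0,"tz":-3,"yaw":0,"fingers":0},{"tx":0.3,"ty":0,"tz":-1.5,"yaw":0,"fingers":0},{"tx":0.3,"ty":0,"tz":-0.9,"yaw":0,"fingers":0},{"tx":0.3,"ty":0,"tz":-0.5,"yaw":0,"fingers":0},{"tx":0.3,"ty":0,"tz":-0.1,"yaw":0,"fingers":0},{"tx":0.3,"ty":0,"tz":0.25,"yaw":0,"fingers":0},{"tx":0.3,"ty":0,"tz":0.25,"yaw":0,"fingers":0},{"tx":0.3,"ty":0,"tz":0.25,"yaw":0,"fingers":0}])

```text
time_s: 36.12
eef_pos: [0.4831, 0.2206, 0.0281]
eef_rot: [-0.477, -3.104, 0.001]
force: [-6.5, -2.0, 20.2]
opening: 0.0001
```

Call:
send_rows(deltas=[{"tx":0,"ty":0,"tz":-4,"yaw":0,"fingers":0},{"tx":0,"ty":0,"tz":-9,"yaw":0,"fingers":0},{"tx":-3,"ty":3,"tz":-14,"yaw":0,"fingers":0},{"tx":-6,"ty":6,"tz":-19,"yaw":0,"fingers":0},{"tx":-9,"ty":7,"tz":-23,"yaw":0,"fingers":0},{"tx":-10,"ty":7.3,"tz":-26,"yaw":0,"fingers":0},{"tx":-10,"ty":7.3,"tz":-26,"yaw":0,"fingers":0},{"tx":-10,"ty":7.3,"tz":-26,"yaw":0,"fingers":0},{"tx":-10,"ty":7.3,"tz":-26,"yaw":0,"fingers":0}])

```text
time_s: 37.25
eef_pos: [0.5996, 0.2601, 0.2848]
eef_rot: [-0.477, -3.102, 0.002]
force: [-0.6, -0.2, -0.4]
opening: 0.0
```

Run:
```python
from h import *
import pickle
c=robot.calibration('wrist'); im=snap('wrist','w18.png'); togo(.4871,.2204,.0295,-17.5)
pickle.dump(c,open('c18.pkl','wb')); print(carriage(im,c,180)); snap('side','s18.png')
for z in (.028,.036):
  for b in blocks(im,c,z=z,thr=210): print(b)
cv2.imwrite('pics/w18z.png',cv2.resize(im[0:300,150:560],None,fx=1.95,fy=1.95)[:,:,::-1])
```

```text
t 37.3 pos [0.5998 0.2601 0.2851] ang 162.51 F [-0.9 -0.1  0.8] op 0.0006
togo cm [ 9.48 -7.13 25.6 ] yaw 0.012773658191235882
cand 511.9774169921875 181.41876220703125 -17.56102752685547 150.55789184570312 125.00704193115234 [134  43] [253 181]
(0.5119774169921875, 0.18141876220703124, -17.56102752685547)
(0.7605625, 0.3140483703613281, -71.55240631103516, 52.705787658691406, 33.60237503051758, array([367.88148148, 269.65925926]))
(0.7561965942382812, 0.31343280029296877, -71.55273818969727, 51.704559326171875, 32.96403121948242, array([367.88148148, 269.65925926]))
```

View pics/w18z.png

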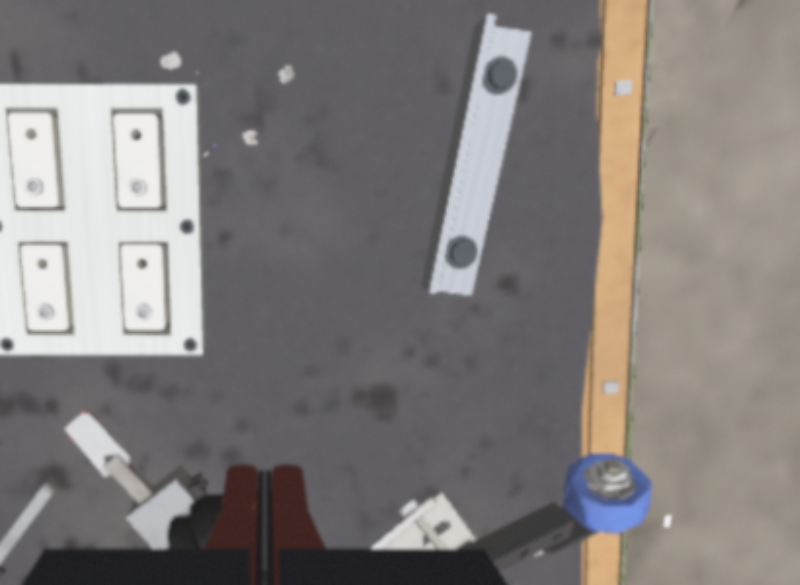

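View pics/s18.png

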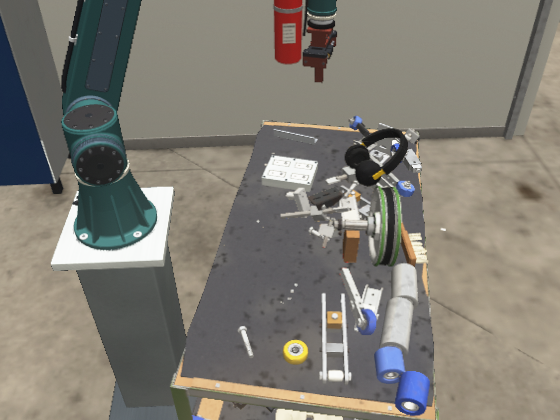

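Run:
```python
from h import *
import pickle
for nm in ('18','5'):
    c=pickle.load(open(f'c{nm}.pkl','rb')); g=cv2.imread(f'pics/w{nm}.png',0).astype(float)
    rows=range(20,140,10); 
    if nm=='18': print(*[g[r,360:420].astype(int).tolist() for r in (60,100)],sep='\n')
    T=[];B=[]
    for r in rows:
        seg=g[r,360:] if nm=='18' else g[r,440:]
        o=360 if nm=='18' else 440
        i=np.argmax(seg>140); 
        # subpixel
        x=o+i-1+(140-seg[i-1])/(seg[i]-seg[i-1]); T.append(onplane(c,(x,r),.026))
        dk=np.where(seg[:i]<80)[0]; j=dk[0] if len(dk) else i; B.append((o+j,r))
    T=np.array(T); vx,vy,x0,y0=cv2.fitLine(T.astype(np.float32),cv2.DIST_HUBER,0,1e-4,1e-4).ravel()
    print(nm,'top edge dir',np.degrees(np.arctan2(vy,vx)),x0,y0, 'resid', np.abs((T-[x0,y0])@[-vy,vx]).max())
    Bq=np.array([onplane(c,p,0) for p in B]); print(np.round((Bq-[x0,y0])@[-vy,vx],4))
cv2.imwrite('pics/f18.png',cv2.resize(cv2.imread('pics/w18.png')[0:160,360:440],None,fx=7,fy=3.7,interpolation=cv2.INTER_NEAREST))
```

```text
[96, 97, 96, 96, 96, 95, 95, 95, 94, 96, 95, 95, 96, 97, 97, 97, 96, 97, 95, 96, 95, 96, 93, 86, 80, 78, 80, 87, 130, 186, 204, 206, 204, 196, 199, 203, 204, 205, 206, 203, 201, 202, 203, 206, 205, 204, 203, 201, 201, 203, 203, 193, 158, 117, 100, 97, 98, 98, 97, 97]
[96, 96, 96, 96, 97, 97, 97, 97, 97, 97, 96, 95, 94, 95, 92, 85, 80, 78, 80, 102, 154, 195, 204, 205, 205, 202, 201, 202, 205, 206, 202, 200, 201, 204, 205, 206, 204, 203, 202, 202, 203, 202, 191, 152, 112, 97, 96, 96, 96, 97, 96, 96, 96, 95, 96, 95, 95, 96, 97, 97]
18 top edge dir -25.915749 0.5313505 0.39582315 resid 0.00011697275916261622
[0.0068 0.0025 0.0026 0.0027 0.0028 0.0029 0.0029 0.0019 0.0031 0.002
 0.0021 0.0034]
5 top edge dir -25.817537 0.536717 0.39365566 resid 0.00011887161140326334
[0.0034 0.0029 0.0023 0.0029 0.0023 0.0018 0.0023 0.0017 0.0023 0.0028
 0.0022 0.0016]
```

View pics/f18.png

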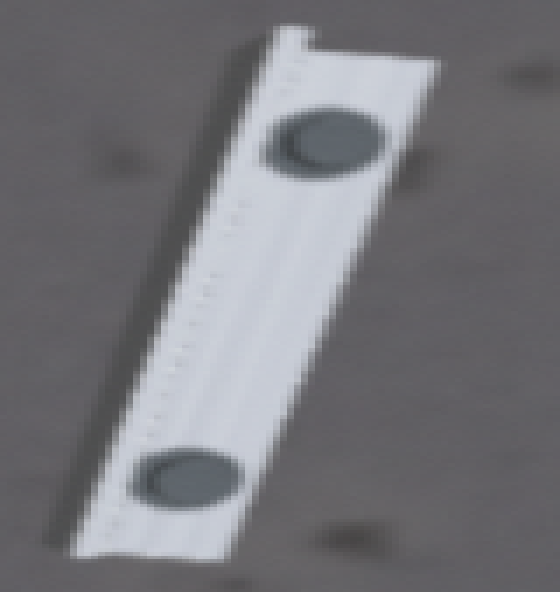

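Run:
```python
from h import *
import pickle
c=pickle.load(open('c18.pkl','rb')); u=np.array([.8996,-.4368]); n=np.array([.4368,.8996])
for p in [(399.3,7.5),(370.7,149.7)]:
  q=onplane(c,p,.026); print(q,u@q,n@q)
for p in [(421,15.7),(392,150.8)]:
  q=onplane(c,p,.003); print(q,u@q,n@q)
```

```text
[0.47396016 0.42382766] 0.2412466407704081 0.5883011585717932
[0.60891154 0.35985969] 0.3905901052912005 0.5897023385811649
[0.48622774 0.45260062] 0.23971452259921816 0.6195437902050781
[0.62233445 0.38855514] 0.390131182549133 0.6213798901620149
```

Run:
```python
from h import *
import pickle
s=robot.state(); print(s['joint_positions'].round(3))
c5=pickle.load(open('c5.pkl','rb')); im=cv2.imread('pics/w5.png')
u0=np.array([.9535,-.3015]); n0=np.array([.3015,.9535]); C=np.array([.512,.1815])
t=C-.092*n0
def poly(im,c,cen,a,b,u,n,z,col):
    P=[proj(c,np.r_[cen+su*a*u+sn*b*n,z]) for su,sn in((1,1),(1,-1),(-1,-1),(-1,1))]
    cv2.polylines(im,[np.int32(P)],True,col,1)
for z,col in ((0.012,(0,0,255)),): 
    poly(im,c5,t+u0*.0505,.007,.010,u0,n0,z,col); poly(im,c5,t-u0*.0505,.007,.010,u0,n0,z,col)
poly(im,c5,t,.089,.0375,u0,n0,.1,(0,255,0))
poly(im,c5,C,.075,.062,u0,n0,.028,(255,0,0))
cv2.imwrite('pics/o5.png',im)
cs=robot.calibration('side'); im=cv2.imread('pics/s18.png')
poly(im,cs,t+u0*.0505,.007,.010,u0,n0,.012,(0,0,255)); poly(im,cs,t-u0*.0505,.007,.010,u0,n0,.012,(0,0,255))
poly(im,cs,t,.089,.0375,u0,n0,.095,(0,255,0))
cv2.imwrite('pics/os.png',cv2.resize(im[100:280,220:420],None,fx=4,fy=3.3))
```

```text
[ 0.304  0.394  1.298  0.     1.452 -0.962]
```

View pics/o5.png

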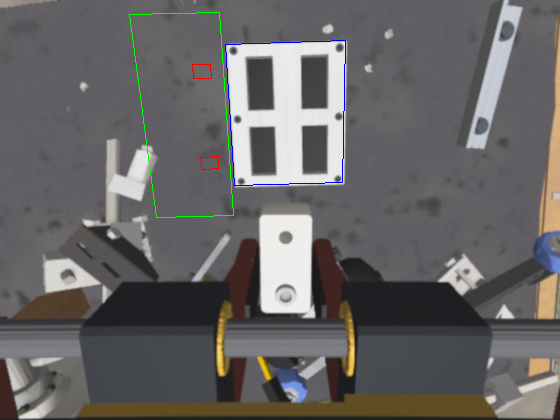

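View pics/os.png

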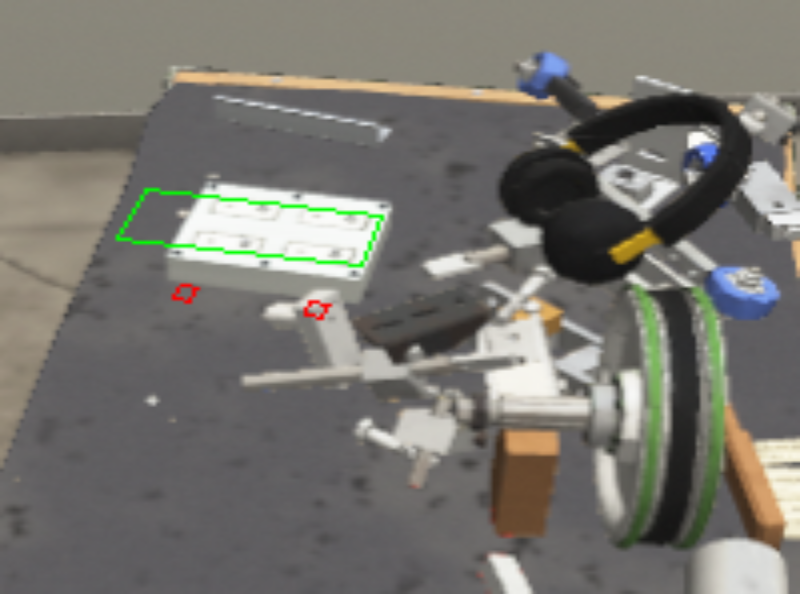

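Call:
send_rows(deltas=[{"tx":1,"ty":-4,"tz":1,"yaw":10,"fingers":2},{"tx":2,"ty":-8,"tz":4,"yaw":20,"fingers":4},{"tx":3,"ty":-12,"tz":8,"yaw":30,"fingers":6},{"tx":4,"ty":-16,"tz":12,"yaw":40,"fingers":8.7},{"tx":6,"ty":-19.3,"tz":14,"yaw":50,"fingers":8.7},{"tx":6,"ty":-19.3,"tz":14,"yaw":60,"fingers":8.7},{"tx":6,"ty":-19.3,"tz":14,"yaw":70,"fingers":8.7},{"tx":6,"ty":-19.3,"tz":14,"yaw":80,"fingers":8.7},{"tx":6,"ty":-19.3,"tz":14,"yaw":90,"fingers":8.7},{"tx":6,"ty":-19.3,"tz":14,"yaw":90,"fingers":8.7},{"tx":6,"ty":-19.3,"tz":14,"yaw":90,"fingers":8.7},{"tx":6,"ty":-19.3,"tz":14,"yaw":90,"fingers":8.7}])

```text
time_s: 38.85
eef_pos: [0.4858, 0.0944, 0.1467]
eef_rot: [-2.532, -1.86, 0.0]
force: [-1.3, 0.1, 0.2]
opening: 0.087
```

Run:
```python
from h import *
c=robot.calibration('wrist'); im=snap('wrist','w19.png'); togo(.4843,.0938,.014); print(carriage(im,c,180)); print(robot.state()['joint_positions'].round(2))
```

```text
t 38.9 pos [0.4858 0.0944 0.1468] ang 72.59 F [ 0.1 -0.1 -0.8] op 0.0871
togo cm [-0.1  -0.12 13.28] yaw None
cand 510.6570739746094 176.0675048828125 -17.65033721923828 151.27223205566406 112.45368194580078 [176   0] [392 161]
(0.5106570739746094, 0.1760675048828125, -17.65033721923828)
[ 0.05  0.3   1.82 -0.    1.02  0.36]
```

View pics/w19.png

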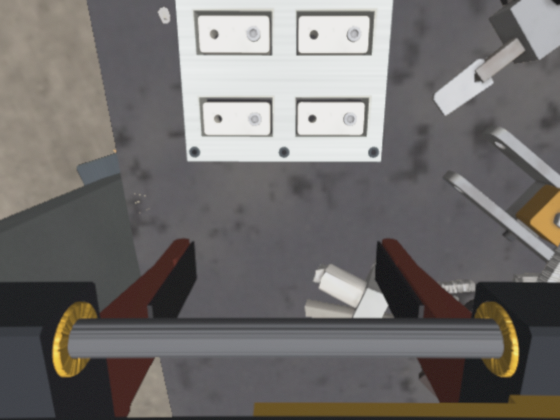

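Call:
send_rows(deltas=[{"tx":1.2,"ty":-0.1,"tz":5,"yaw":0,"fingers":8.7},{"tx":1.2,"ty":-0.1,"tz":9,"yaw":0,"fingers":8.7},{"tx":1.2,"ty":-0.1,"tz":11,"yaw":0,"fingers":8.7},{"tx":1.2,"ty":-0.1,"tz":12.5,"yaw":0,"fingers":8.7},{"tx":1.2,"ty":-0.1,"tz":13.2,"yaw":0,"fingers":8.7},{"tx":1.2,"ty":-0.1,"tz":13.2,"yaw":0,"fingers":8.7}])

```text
time_s: 39.65
eef_pos: [0.4887, 0.1061, 0.0149]
eef_rot: [-2.533, -1.858, 0.0]
force: [0.3, 0.3, 0.3]
opening: 0.0871
```

Run:
```python
from h import *
c=robot.calibration('wrist'); im=snap('wrist','w20.png'); togo(.4843,.0938,.014)
```

```text
t 39.7 pos [0.489  0.1061 0.0153] ang 72.51 F [0.8 0.6 0.2] op 0.087
togo cm [-1.32 -0.08  0.12] yaw None
```

View pics/w20.png

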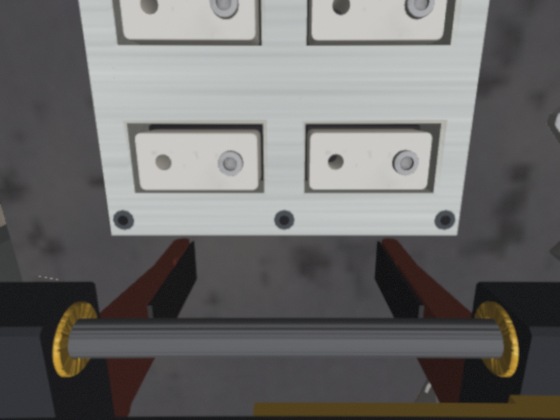

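Call:
send_rows(deltas=[{"tx":0.7,"ty":0,"tz":0,"yaw":0,"fingers":8.7},{"tx":1.2,"ty":0,"tz":0,"yaw":0,"fingers":8.7},{"tx":2,"ty":-0.1,"tz":0,"yaw":0,"fingers":8.7},{"tx":3,"ty":-0.2,"tz":0,"yaw":0,"fingers":8.7},{"tx":4,"ty":-0.3,"tz":0,"yaw":0,"fingers":8.7},{"tx":5,"ty":-0.4,"tz":0,"yaw":0,"fingers":8.7},{"tx":6,"ty":-0.5,"tz":0,"yaw":0,"fingers":8.7},{"tx":6,"ty":-0.5,"tz":0,"yaw":0,"fingers":8.7}])

```text
time_s: 40.7
eef_pos: [0.5021, 0.1654, 0.0154]
eef_rot: [2.532, 1.859, 0.001]
force: [-0.2, -1.3, -0.4]
opening: 0.087
```

Run:
```python
from h import *
c=robot.calibration('wrist'); im=snap('wrist','w21.png'); togo(.5162,.2274,.014)
```

```text
t 40.75 pos [0.5021 0.1653 0.0153] ang 72.53 F [ 0.4 -0.8  0.3] op 0.0869
togo cm [ 6.34 -0.52  0.13] yaw None
```

View pics/w21.png

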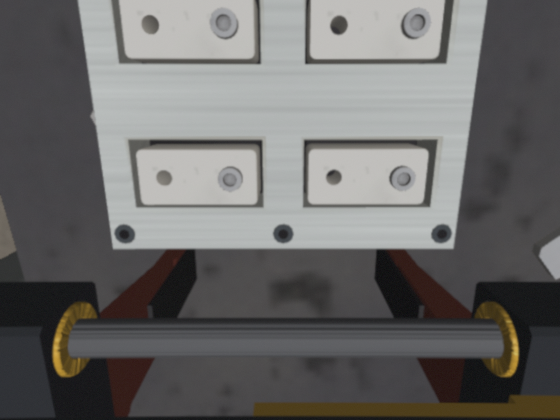

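Call:
send_rows(deltas=[{"tx":0.7,"ty":-0.1,"tz":0,"yaw":1,"fingers":8.7},{"tx":1.5,"ty":-0.2,"tz":0,"yaw":2,"fingers":8.7},{"tx":2.3,"ty":-0.3,"tz":0,"yaw":3.2,"fingers":8.7},{"tx":3.1,"ty":-0.4,"tz":0,"yaw":4.4,"fingers":8.7},{"tx":4,"ty":-0.5,"tz":0,"yaw":5.6,"fingers":8.7},{"tx":4.8,"ty":-0.5,"tz":0,"yaw":6.8,"fingers":8.7},{"tx":5.6,"ty":-0.5,"tz":0,"yaw":7.8,"fingers":8.7},{"tx":6.2,"ty":-0.5,"tz":0,"yaw":8.4,"fingers":8.7},{"tx":6.2,"ty":-0.5,"tz":0,"yaw":8.4,"fingers":8.7}])

```text
time_s: 41.88
eef_pos: [0.5136, 0.2243, 0.0149]
eef_rot: [-2.662, -1.667, 0.007]
force: [-4.3, -5.6, 5.7]
opening: 0.0873
```

Run:
```python
from h import *
c=robot.calibration('wrist'); im=snap('wrist','w22.png'); togo(.5162,.2274,.014)
im=snap('scene','sc22.png'); cv2.imwrite('pics/sc22z.png',cv2.resize(im[200:320,110:270],None,fx=5,fy=4)[:,:,::-1])
```

```text
t 41.925 pos [0.5136 0.2243 0.0149] ang 64.11 F [-2.8 -6.1  5.4] op 0.0873
togo cm [0.4  0.1  0.08] yaw None
```

View pics/w22.png

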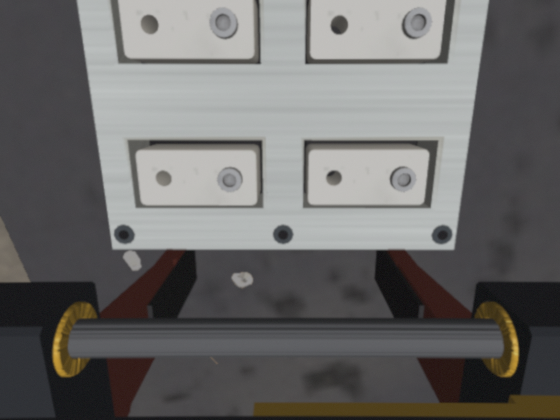

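View pics/sc22z.png

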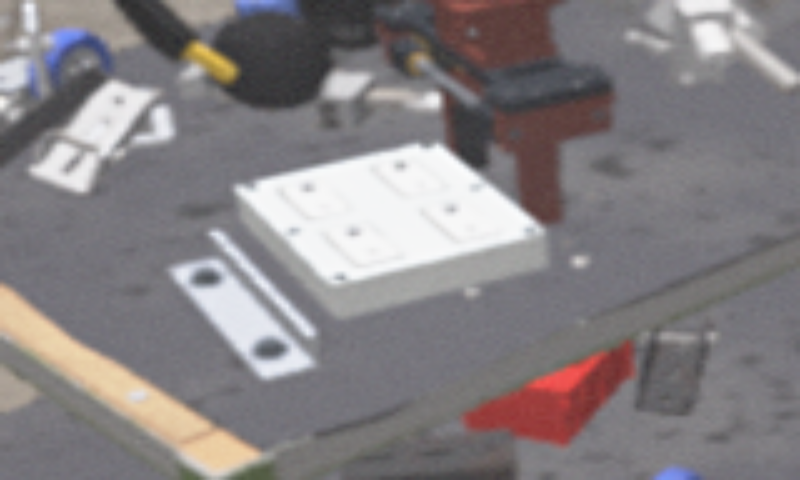

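Call:
send_rows(deltas=[{"tx":-1,"ty":0,"tz":0,"yaw":0,"fingers":8.7},{"tx":-1.5,"ty":0,"tz":-3,"yaw":0,"fingers":8.7},{"tx":-1,"ty":0,"tz":-8,"yaw":0,"fingers":8.7},{"tx":0,"ty":0,"tz":-14,"yaw":0,"fingers":8.7},{"tx":0,"ty":0,"tz":-20,"yaw":0,"fingers":8.7},{"tx":0,"ty":0,"tz":-26,"yaw":0,"fingers":8.7},{"tx":0,"ty":0,"tz":-28,"yaw":0,"fingers":8.7},{"tx":0,"ty":0,"tz":-28,"yaw":0,"fingers":8.7},{"tx":0,"ty":0,"tz":-28,"yaw":0,"fingers":8.7}])

```text
time_s: 43.1
eef_pos: [0.515, 0.2252, 0.2933]
eef_rot: [-2.662, -1.666, 0.003]
force: [-0.1, 0.1, 0.1]
opening: 0.0869
```

```bash
cat >> h.py <<'E'
U=np.array([.8996,-.4368]); N=np.array([.4368,.8996])
def rel(b): print('carr u-err %.4f n %.4f (contact .527) dang %.2f'%(U@b[:2]-.3155,N@b[:2],b[2]+25.9))
E
python3 - <<'E'
from h import *
import pickle
c=robot.calibration('wrist'); im=snap('wrist','w23.png'); togo(.5162,.2274,.014); b=carriage(im,c,180); print(b); pickle.dump(c,open('c23.pkl','wb'))
if b: rel(b)
E
```

```text
t 43.15 pos [0.5147 0.2251 0.293 ] ang 64.09 F [-0.2  0.5  0.2] op 0.0867
togo cm [ 0.32  0.1  27.89] yaw None
cand 543.7587890625 290.9049987792969 -25.922683715820312 153.62181091308594 124.49283599853516 [215  44] [352 158]
(0.5437587890625, 0.2909049987792969, -25.922683715820312)
carr u-err 0.0466 n 0.4992 (contact .527) dang -0.02
```

View pics/w23.png

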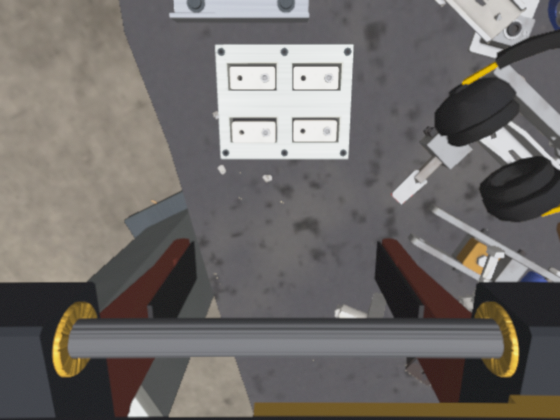

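Run:
```python
from h import *
import pickle
c=pickle.load(open('c23.pkl','rb')); s=robot.calibration('side')
def tri(p,q):
    o1,d1=pix2ray(c,p); o2,d2=pix2ray(s,q); A=np.stack([d1,-d2],1); t=np.linalg.lstsq(A,o2-o1,rcond=None)[0]
    a=o1+d1*t[0]; b=o2+d2*t[1]; m=(a+b)/2; print(m.round(3),'miss',np.linalg.norm(a-b).round(4),'u',U@m[:2],'n',N@m[:2])
tri((437,118),(345,156)); tri((467,110),(355,154.5)); tri((520,187),(369,173)); tri((482,190),(356,171))
tri((396,195),(326,183))
```

```text
[0.686 0.205 0.056] miss 0.0004 u 0.5280210424175346 n 0.4839322308492239
[0.716 0.2   0.063] miss 0.0023 u 0.5563917662314176 n 0.4926224063880835
[0.74  0.097 0.066] miss 0.0019 u 0.6235863100200641 n 0.4103639496518738
[0.703 0.111 0.064] miss 0.003 u 0.5841118991568842 n 0.40694933850621634
[0.621 0.128 0.012] miss 0.0039 u 0.5028886628659609 n 0.38677500126476083
```

Call:
send_rows(deltas=[{"tx":2,"ty":2,"tz":0,"yaw":-10,"fingers":6},{"tx":4,"ty":5,"tz":0,"yaw":-20,"fingers":6},{"tx":7.2,"ty":8,"tz":0,"yaw":-30,"fingers":6},{"tx":7.2,"ty":9.7,"tz":0,"yaw":-40,"fingers":6},{"tx":7.2,"ty":9.7,"tz":0,"yaw":-50,"fingers":6},{"tx":7.2,"ty":9.7,"tz":2,"yaw":-60,"fingers":6},{"tx":7.2,"ty":9.7,"tz":5,"yaw":-70,"fingers":6},{"tx":7.2,"ty":9.7,"tz":10,"yaw":-80,"fingers":6},{"tx":7.2,"ty":9.7,"tz":15,"yaw":-90,"fingers":6},{"tx":7.2,"ty":9.7,"tz":19,"yaw":-90,"fingers":6},{"tx":7.2,"ty":9.7,"tz":19,"yaw":-90,"fingers":6},{"tx":7.2,"ty":9.7,"tz":19,"yaw":-90,"fingers":6}])

```text
time_s: 44.65
eef_pos: [0.6348, 0.248, 0.1052]
eef_rot: [0.704, 3.062, 0.0]
force: [0.1, 1.0, 0.3]
opening: 0.0601
```

Run:
```python
from h import *
c=robot.calibration('wrist'); im=snap('wrist','w24.png'); togo(.6337,.2472,.015); 
im=snap('scene','sc24.png'); cv2.imwrite('pics/sc24z.png',cv2.resize(im[130:300,110:310],None,fx=4,fy=3.4)[:,:,::-1])
```

```text
t 44.7 pos [0.6356 0.2482 0.1063] ang 154.09 F [-0.3  0.3  0.4] op 0.0599
togo cm [ 0.14 -0.19  9.12] yaw None
```

View pics/w24.png

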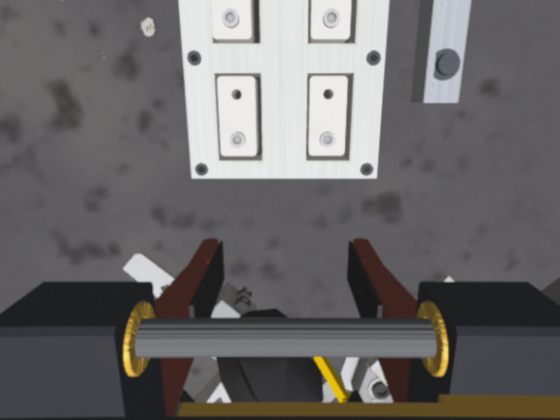

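View pics/sc24z.png

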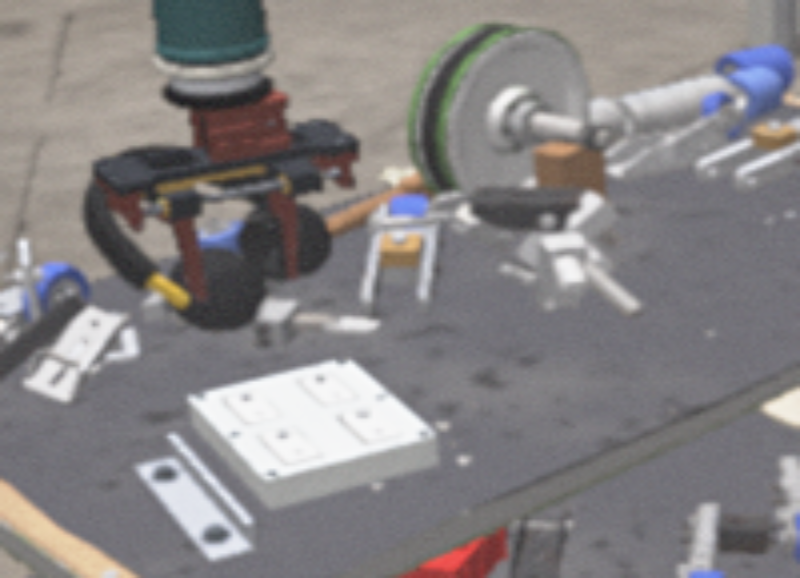

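Call:
send_rows(deltas=[{"tx":0.8,"ty":-0.2,"tz":2,"yaw":0,"fingers":6},{"tx":0.8,"ty":-0.2,"tz":4,"yaw":0,"fingers":6},{"tx":0.8,"ty":-0.2,"tz":6,"yaw":0,"fingers":6},{"tx":0.8,"ty":-0.2,"tz":8,"yaw":0,"fingers":6},{"tx":0.8,"ty":-0.2,"tz":9,"yaw":0,"fingers":6},{"tx":0.8,"ty":-0.2,"tz":9,"yaw":0,"fingers":6}])

```text
time_s: 45.5
eef_pos: [0.6257, 0.2493, 0.0136]
eef_rot: [-0.704, -3.06, 0.002]
force: [1.0, -0.7, -0.5]
opening: 0.06
```

Run:
```python
from h import *
c=robot.calibration('wrist'); im=snap('wrist','w25.png'); C=np.array([.5438,.2909]); T=C-.0466*U+.085*U; togo(T[0],T[1],.015);
```

```text
t 45.55 pos [0.6264 0.2495 0.0144] ang 154.1 F [-0.4  0.5  0.2] op 0.0601
togo cm [ 5.39  0.11 -0.05] yaw None
```

View pics/w25.png

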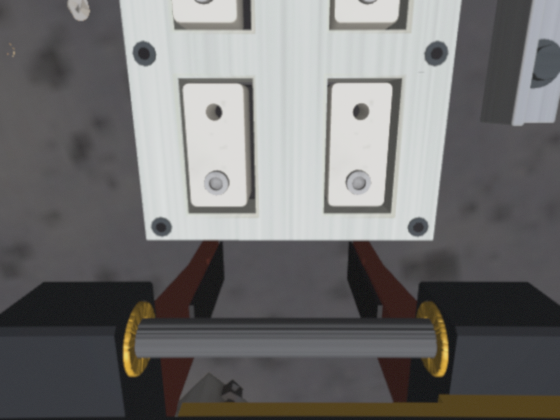

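Call:
send_rows(deltas=[{"tx":0.7,"ty":0.1,"tz":0,"yaw":0,"fingers":6},{"tx":1.3,"ty":0.1,"tz":0,"yaw":0,"fingers":6},{"tx":2.1,"ty":0.1,"tz":0,"yaw":0,"fingers":6},{"tx":3,"ty":0.1,"tz":0,"yaw":0,"fingers":6},{"tx":4,"ty":0.1,"tz":0,"yaw":0,"fingers":6},{"tx":4.8,"ty":0.1,"tz":0,"yaw":0,"fingers":6},{"tx":5.4,"ty":0.1,"tz":0,"yaw":0,"fingers":6},{"tx":5.4,"ty":0.1,"tz":0,"yaw":0,"fingers":6},{"tx":5.4,"ty":0.1,"tz":0,"yaw":0,"fingers":6}])

```text
time_s: 46.68
eef_pos: [0.5781, 0.2745, 0.0152]
eef_rot: [-0.704, -3.062, -0.001]
force: [1.4, -0.2, 1.7]
opening: 0.0598
```

Run:
```python
from h import *
togo(.4,.3,.3); p=robot.state()['eef_pos']; print(U@p[:2]-.086-.3155)
```

```text
t 46.675 pos [0.5781 0.2745 0.0152] ang 154.1 F [ 1.4 -0.2  1.7] op 0.0598
togo cm [ 17.14  -5.47 -28.48] yaw None
-0.0013587318278849292
```

Call:
send_rows(deltas=[{"tx":-1,"ty":0,"tz":0,"yaw":0,"fingers":6},{"tx":-1.5,"ty":0,"tz":-3,"yaw":0,"fingers":6},{"tx":-1,"ty":0,"tz":-8,"yaw":0,"fingers":6},{"tx":0,"ty":-1,"tz":-13,"yaw":10,"fingers":6},{"tx":1,"ty":-3,"tz":-18,"yaw":20,"fingers":8.7},{"tx":3,"ty":-5,"tz":-23,"yaw":30,"fingers":8.7},{"tx":5,"ty":-7,"tz":-27,"yaw":40,"fingers":8.7},{"tx":7,"ty":-9,"tz":-27,"yaw":50,"fingers":8.7},{"tx":8.5,"ty":-9.6,"tz":-27,"yaw":60,"fingers":8.7},{"tx":8.5,"ty":-9.6,"tz":-27,"yaw":70,"fingers":8.7},{"tx":8.5,"ty":-9.6,"tz":-27,"yaw":80,"fingers":8.7},{"tx":8.5,"ty":-9.6,"tz":-27,"yaw":90,"fingers":8.7},{"tx":8.5,"ty":-9.6,"tz":-27,"yaw":90,"fingers":8.7},{"tx":8.5,"ty":-9.6,"tz":-27,"yaw":90,"fingers":8.7}])

```text
time_s: 48.42
eef_pos: [0.4596, 0.2246, 0.2846]
eef_rot: [-2.66, -1.671, 0.002]
force: [-0.5, -0.5, 0.4]
opening: 0.0872
```

Run:
```python
from h import *
c=robot.calibration('wrist'); im=snap('wrist','w26.png'); b=carriage(im,c,180); print(b)
if b: rel(b); C=np.array(b[:2]); T=C-.083*N; togo(*T,.015,64.1)
```

```text
cand 500.7890930175781 311.72296142578125 -26.210468292236328 151.46432495117188 124.32172393798828 [213  17] [356 138]
(0.5007890930175781, 0.31172296142578126, -26.210468292236328)
carr u-err -0.0012 n 0.4992 (contact .527) dang -0.31
t 48.475 pos [0.4597 0.2247 0.2846] ang 64.25 F [ 0.3  1.2 -0.5] op 0.0869
togo cm [ 1.34 -0.08 26.96] yaw 0.1471271904118936
```

View pics/w26.png

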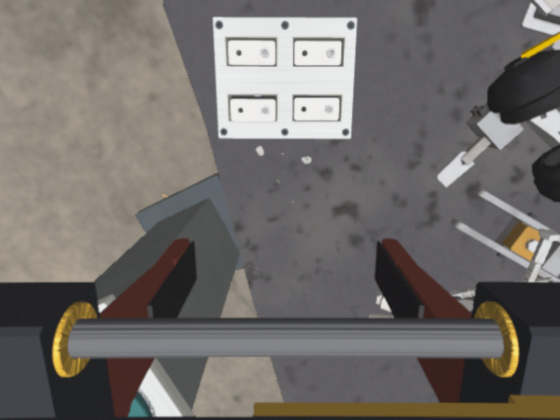

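Run:
```python
from h import *
c=robot.calibration('wrist'); im=cv2.imread('pics/w26.png'); T=np.array([.5008,.3117])-.083*N
def poly(cen,a,b,z,col):
    P=[proj(c,np.r_[cen+su*a*U+sn*b*N,z]) for su,sn in((1,1),(1,-1),(-1,-1),(-1,1))]
    cv2.polylines(im,[np.int32(P)],True,col,1)
for s in(1,-1): poly(T+s*.0505*U,.007,.01,.0,(0,0,255))
poly(T,.089,.0375,.1,(0,255,0)); cv2.imwrite('pics/o26.png',im)
i2=snap('side','s26.png'); cv2.imwrite('pics/s26z.png',cv2.resize(i2[80:260,150:350],None,fx=4,fy=3.3)[:,:,::-1])
```

```text
(no output)
```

View pics/o26.png

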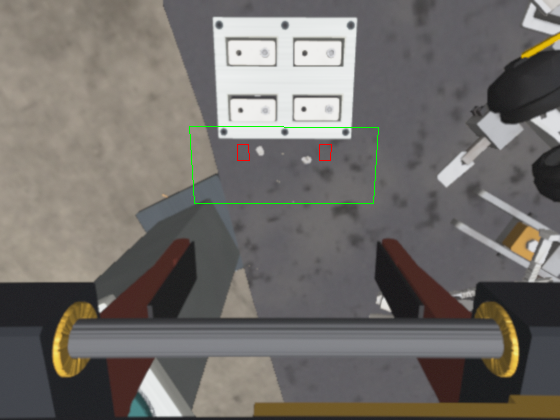

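View pics/s26z.png

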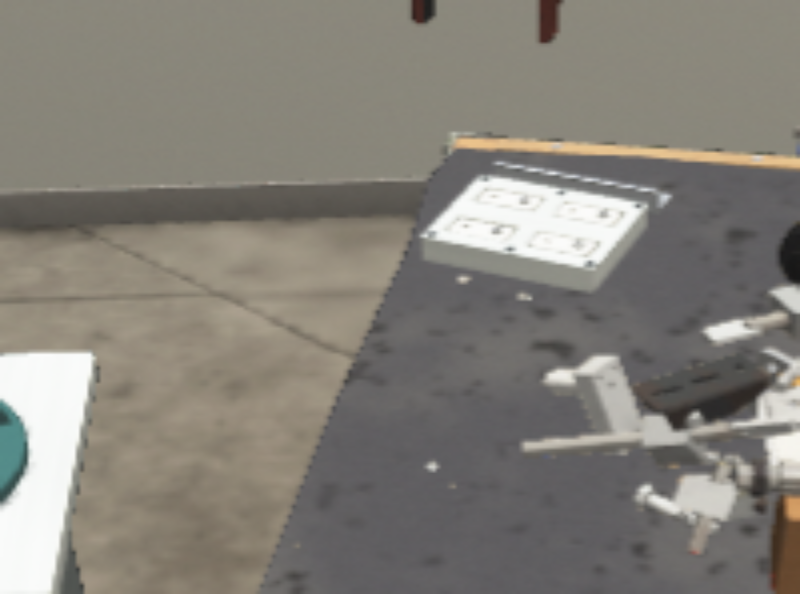

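Call:
send_rows(deltas=[{"tx":0.4,"ty":-0.1,"tz":6,"yaw":0.1,"fingers":8.7},{"tx":0.8,"ty":-0.1,"tz":12,"yaw":0.1,"fingers":8.7},{"tx":1.2,"ty":-0.1,"tz":18,"yaw":0.1,"fingers":8.7},{"tx":1.2,"ty":-0.1,"tz":23,"yaw":0.1,"fingers":8.7},{"tx":1.2,"ty":-0.1,"tz":26,"yaw":0.1,"fingers":8.7},{"tx":1.2,"ty":-0.1,"tz":26.8,"yaw":0.1,"fingers":8.7},{"tx":1.2,"ty":-0.1,"tz":26.8,"yaw":0.1,"fingers":8.7},{"tx":1.2,"ty":-0.1,"tz":26.8,"yaw":0.1,"fingers":8.7}])

```text
time_s: 49.52
eef_pos: [0.4654, 0.2365, 0.0182]
eef_rot: [2.664, 1.665, 0.004]
force: [-0.6, 0.4, 0.4]
opening: 0.0867
```

Run:
```python
from h import *
c=robot.calibration('wrist'); im=snap('wrist','w27.png'); T=.3155*U+(.527-.073)*N; togo(*T,.015,64.1)
```

```text
t 49.575 pos [0.4654 0.2365 0.0183] ang 64.01 F [-0.4 -1.4  0.4] op 0.087
togo cm [3.8  0.01 0.33] yaw -0.08866397732933251
```

View pics/w27.png

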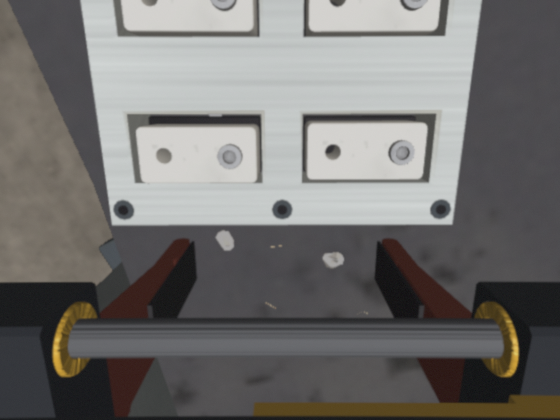

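Call:
send_rows(deltas=[{"tx":0.6,"ty":0,"tz":0.2,"yaw":0,"fingers":8.7},{"tx":1.1,"ty":0,"tz":0.2,"yaw":0,"fingers":8.7},{"tx":1.8,"ty":0,"tz":0.2,"yaw":0,"fingers":8.7},{"tx":2.5,"ty":0,"tz":0.2,"yaw":0,"fingers":8.7},{"tx":3.0,"ty":0,"tz":0.2,"yaw":0,"fingers":8.7},{"tx":3.3,"ty":0,"tz":0.2,"yaw":0,"fingers":8.7},{"tx":3.6,"ty":0,"tz":0.2,"yaw":0,"fingers":8.7},{"tx":3.6,"ty":0,"tz":0.2,"yaw":0,"fingers":8.7}])

```text
time_s: 50.58
eef_pos: [0.4771, 0.2663, 0.0148]
eef_rot: [2.662, 1.666, -0.011]
force: [-4.5, -8.7, 8.4]
opening: 0.0872
```

Run:
```python
from h import *
c=robot.calibration('wrist'); im=snap('wrist','w28.png'); T=.3155*U+(.527-.073)*N; togo(*T,.015,64.1)
im=snap('scene','sc28.png'); cv2.imwrite('pics/sc28z.png',cv2.resize(im[200:320,110:270],None,fx=5,fy=4)[:,:,::-1])
```

```text
t 50.625 pos [0.4771 0.2663 0.0148] ang 64.08 F [-4.8 -8.   8.6] op 0.087
togo cm [ 0.61  0.26 -0.03] yaw -0.01661722282928224
```

View pics/sc28z.png

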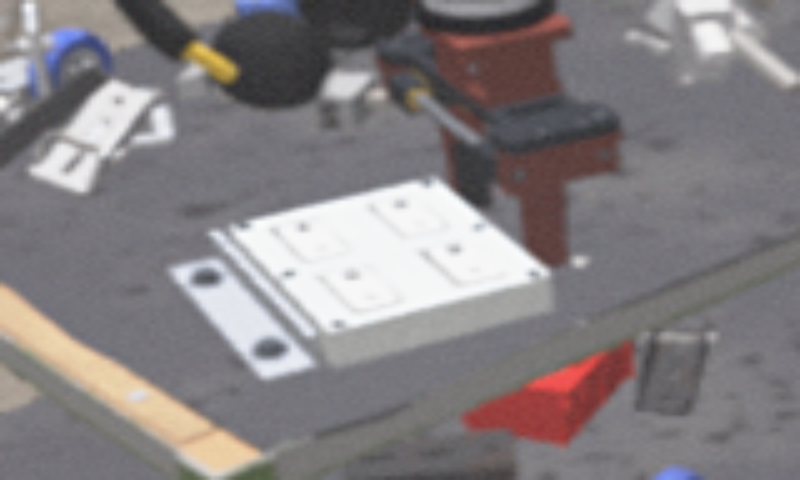

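Call:
send_rows(deltas=[{"tx":0.2,"ty":0,"tz":0,"yaw":0,"fingers":8.7},{"tx":0.4,"ty":0,"tz":0,"yaw":0,"fingers":8.7},{"tx":0.6,"ty":0,"tz":0,"yaw":0,"fingers":8.7},{"tx":0.6,"ty":0,"tz":0,"yaw":0,"fingers":8.7}])

```text
time_s: 51.18
eef_pos: [0.4792, 0.2708, 0.0148]
eef_rot: [2.662, 1.666, -0.013]
force: [-5.6, -13.0, 10.3]
opening: 0.0867
```

Run:
```python
from h import *
T=.3155*U+(.527-.073)*N; togo(*T,.015,64.1)
```

```text
t 51.175 pos [0.4792 0.2708 0.0148] ang 64.1 F [ -5.6 -13.   10.3] op 0.0867
togo cm [ 0.11  0.27 -0.02] yaw -0.0011781559495176452
```

Call:
send_rows(deltas=[{"tx":0.1,"ty":0,"tz":0,"yaw":0,"fingers":8.7},{"tx":0.25,"ty":0,"tz":0,"yaw":0,"fingers":8.7},{"tx":0.25,"ty":0,"tz":0,"yaw":0,"fingers":8.7}])

```text
time_s: 51.55
eef_pos: [0.4792, 0.2709, 0.0148]
eef_rot: [2.66, 1.666, -0.019]
force: [-7.2, -20.8, 15.8]
opening: 0.0868
```

Run:
```python
from h import *
T=.3155*U+(.527-.073)*N; togo(*T,.015,64.1)
```

```text
t 51.55 pos [0.4792 0.2709 0.0148] ang 64.13 F [ -7.2 -20.8  15.8] op 0.0868
togo cm [ 0.1   0.28 -0.02] yaw 0.027065239309607136
```

Position stalls while force rises to about 22 N, so the carriage is against the fence. Back off and check from above.

Call:
send_rows(deltas=[{"tx":-0.6,"ty":0,"tz":0,"yaw":0,"fingers":8.7},{"tx":-2,"ty":0,"tz":0,"yaw":0,"fingers":8.7},{"tx":-3,"ty":0,"tz":-2,"yaw":0,"fingers":8.7},{"tx":-3,"ty":0,"tz":-7,"yaw":0,"fingers":8.7},{"tx":-2,"ty":0,"tz":-13,"yaw":0,"fingers":8.7},{"tx":0,"ty":0,"tz":-19,"yaw":0,"fingers":8.7},{"tx":2,"ty":0,"tz":-25,"yaw":0,"fingers":8.7},{"tx":2,"ty":0,"tz":-28,"yaw":0,"fingers":8.7},{"tx":2,"ty":0,"tz":-28,"yaw":0,"fingers":8.7},{"tx":2,"ty":0,"tz":-28,"yaw":0,"fingers":8.7}])

```text
time_s: 52.8
eef_pos: [0.4915, 0.2935, 0.2933]
eef_rot: [-2.664, -1.665, 0.003]
force: [0.1, -1.2, 0.2]
opening: 0.0872
```

Run:
```python
from h import *
import pickle
c=robot.calibration('wrist'); im=snap('wrist','w29.png'); b=carriage(im,c,180); print(b); pickle.dump(c,open('c29.pkl','wb'))
if b: rel(b)
togo(.5,.3,.3)
im=snap('side','s29.png'); cv2.imwrite('pics/s29z.png',cv2.resize(im[110:210,230:350],None,fx=6,fy=6)[:,:,::-1])
```

```text
cand 517.5809326171875 348.8702392578125 -26.06271743774414 152.2356414794922 151.75662231445312 [216  41] [353 178]
None
t 52.85 pos [0.4913 0.2933 0.2928] ang 63.99 F [-0.3  0.4 -0.8] op 0.0867
togo cm [ 0.98  0.49 -0.72] yaw None
```

View pics/w29.png

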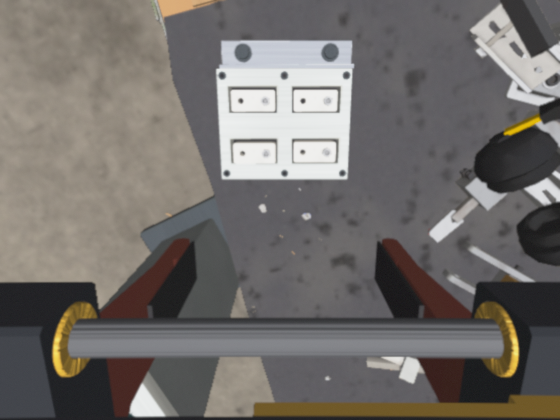

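View pics/s29z.png

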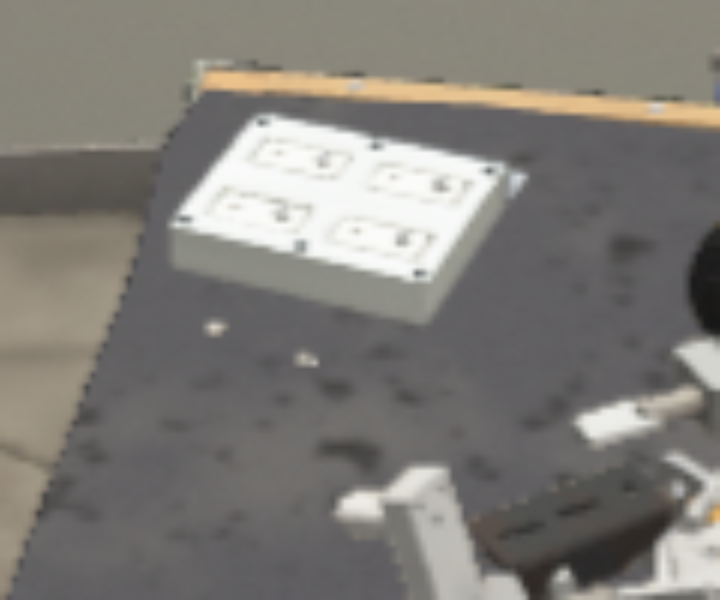

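Run:
```python
from h import *
import pickle
c=pickle.load(open('c29.pkl','rb'))
P=np.array([onplane(c,p,.028) for p in [(222,75.5),(346.5,75),(227,173.5),(343.5,173)]]); print(P.round(4)); m=P.mean(0)
d=P[1]-P[0]; rel((m[0],m[1],np.degrees(np.arctan2(d[1],d[0]))))
for p in [(221,41),(352.5,41)]: print('foot end u-mid',U@onplane(c,p,.003)-.3155)
im=cv2.imread('pics/w29.png'); cv2.imwrite('pics/w29z.png',cv2.resize(im[30:190,200:370],None,fx=4.5,fy=3.7))
s=cv2.imread('pics/s29.png'); k=robot.calibration('side'); 
for q in ((.4764,-.4838,.02),(.369,-.446,.012)): print(proj(k,q))
cv2.imwrite('pics/s29b.png',cv2.resize(s[240:380,200:340],None,fx=4,fy=4))
```

```text
[[0.4729 0.4158]
 [0.5979 0.3552]
 [0.4247 0.3159]
 [0.5506 0.2551]]
carr u-err -0.0019 n 0.5253 (contact .527) dang 0.03
foot end u-mid -0.07504294783150062
foot end u-mid 0.07636447971593258
[295.89167448 351.38785738]
[246.54406343 341.98072708]
```

View pics/w29z.png

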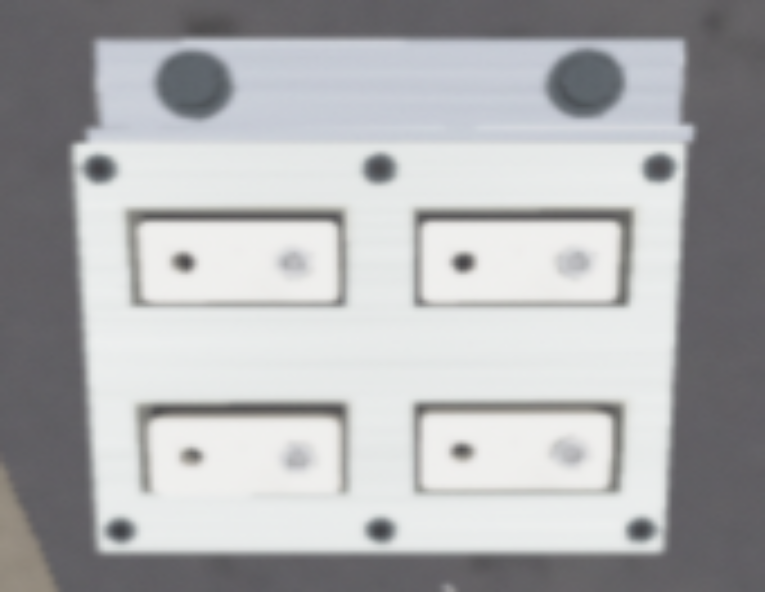

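View pics/s29b.png

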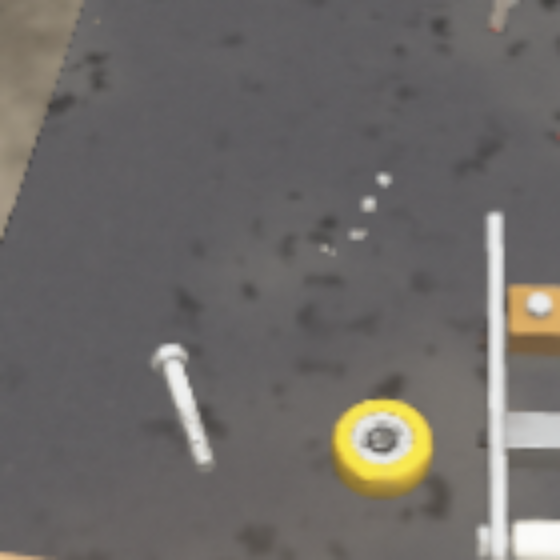

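View pics/w28.png

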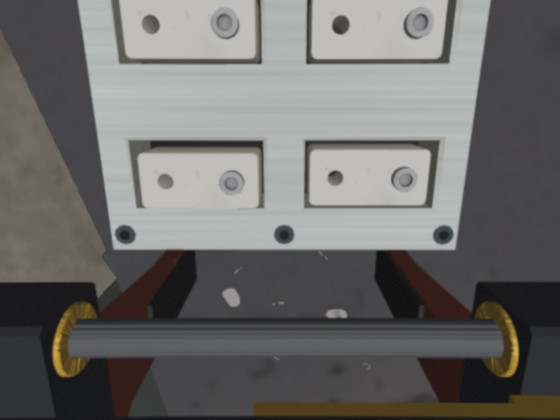

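Run:
```python
from h import *
print(robot.state()['time_s'], robot.hand_in())
```

```text
the job is handed in; nothing more can be done
52.9 None
```

I put all four nylon blocks ring-up into separate pockets, pressed them flush, and slid the loaded carriage against the fence. I handed the job in at 52.9 s; no verdict was reported.

- **Blocks:** I pressed each with 17–23 N until the fingertips were level with the plate top (28 mm). The last pictures show all four level. One block rests against its pocket's near wall, which is within the 2.5 mm play.
- **Carriage:** I pushed it without lifting in three pushes: towards the fence, endways by about 47 mm, then home. On the last push it stopped moving while the force rose to about 22 N. A check from above put its middle at 0.525 m towards the fence, against an expected 0.527 m at contact. It was about 2 mm off-centre along the fence and within 0.1° of parallel.
- **Failed check:** in that last picture the automatic outline of the carriage ran into the fence and was rejected. I took those figures from the screw heads, with pixel positions read by eye.
- **Bystanders and arm:** the wheel and bolt lie where they were in the side view. The arm was clear, about 0.29 m up, at hand-in.

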